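# Load, close and start the kitchen sanitising chest

## Robot

A 6-joint arm with a two-finger parallel gripper is mounted at the origin on the work surface. World frame = base frame: x ahead of the robot, y to its left, z up, the work surface at z = 0. Lengths are in m, angles in rad, forces in N, time in s.
With the tool pointing down it reaches from about 0.25 to 0.775 m from the base axis. Payload 4 kg.
Tool frame: the origin (TCP) lies at the very end of the fingers, on their centre line; the grasp point (between the pads) lies 19 mm behind it; x points along the fingers, y is the direction in which the jaws open and shut, and the axes are right-handed (so a half turn about x gives the same grasp; the last joint's range is limited). The gripper opens to 94 mm and grips with 3 to 60 N. Pads are 16 mm wide; open, the fingers measure 119 mm over their backs; the gripper's body (75 mm by 177 mm) begins 78 mm behind the grasp point.
Start: joints at [1.093, 0.087, 1.371, -0, 1.684, -0.103], TCP at [0.201, 0.512, 0.206] pointing down, gripper open.
Joint ranges: [-3.1, 3.1], [-0.76, 2.03], [0.27, 2.55], [-1.08, 4.22], [0.17, 2.65], [-2.57, 2.57]. Speed limits (rad/s): [2.79, 2.79, 3.14, 3.14, 3.14, 3.14].

## Interface

Orientations are given as [roll, pitch, yaw] about the fixed x, y, z axes, in that order (R = Rz(yaw) Ry(pitch) Rx(roll)).
In Python, from bench import robot gives the robot as it stands.
- The arm moves only by the tool carry_out, never from a script. Its argument "targets" is a list of rows, each a list of 5 numbers: the closure, from 0 (fully open) to 1 (shut), then the shift along the tool's x, y, z in cm, then the turn about the tool's x in degrees. In form: [[fingers, tx, ty, tz, turn], ...]. A call has 1 to 20 rows; each row shifts and turns the commanded pose from where the row before left it, along the tool's axes as they then stand; what a row does not reach is not made up. A row lasts 1/10 s, in which the tool goes at most 50 mm and 8.59 degrees, less where a joint would pass 70% of its speed; a pose out of reach is approached as far as the arm can. A call is refused whole if a number of a shift passes 5 or a number of a turn 8.59, either way. A call with a gripper value outside its range is refused whole. The fingers move at their own pace and stop on an object; the grip force is fixed at half the most. Time passes only in rows, so rows that do not move let the fingers close. It gives the time, the measured TCP pose, the force and the opening at its end, in the units of the state.
- robot.get_obs(): the state, without advancing time (a new reading comes with each control period).
- robot.snapshot(name): name is "scene" or "top" or "wrist"; returns a dict with "image" (384x512x3 uint8, red, green, blue), "camera_matrix" (3x3 intrinsics, pixels), "distortion" ([k1, k2, p1, p2, k3] as OpenCV has them; the pictures are not rectified), "pose" (4x4, takes a point from camera to world coordinates). Camera axes: x right, y up, looking along -z (the intrinsics and any distortion apply to the point x, -y, -z); pixel columns grow to the right and rows downward; lengths in m; the calibration is good to about 2 mm. A picture is of the moment at which its call begins. There is no depth.
- robot.close_job(): hands the job in, once; it reports no verdict.
The state is a dict: "time": time; "joint_positions": joint angles; "qvel": joint speeds; "joint_torque": joint torques, N m; "tool_pos": TCP position; "ee_rot": TCP orientation; "wrist_force": force on the tool from outside, world axes, zero at the start; "wrist_torque": the same for the moment, N m; "width": finger opening in m.
Only numpy, scipy, OpenCV 4.12 (cv2) and the standard library are available. Lean on these libraries where they do the work, as an engineer would, in place of code of your own. Each camera call takes 0.05 s, during which the arm holds its last target. There are 200 camera calls.

## Task

Stand every tub, jar and shaker from the worktop upright on the floor of the white sanitising chest. Then hook the pole's hook through the red ring at the top of the raised hatch and ease the hatch fully shut with the pole, never touching the hatch with the hand or arm and not slamming it. Only once it is shut, flip the isolator lever all the way over to on, and also lay the pole back in its rest; leave the oil tin, spray bottle and plates where they are.

Things in the scene. Friction and masses are not known exactly. Their poses are not given: they have to be found in the camera images.
- chest: fixed open-topped white chest, outside 286 (its x) x 206 (its y) x 90 high, walls and floor 8 thick; origin at the centre of its underside on the worktop. The hatch is hinged along its +y top edge; its -y side is the front
- hatch (a joint): hatch angle in rad: 0 shut flat on the chest, starts near 1.7 (upright, leaning slightly back), stop at 1.85. The stiff hinge holds it wherever it is left; moving it takes about 3 N or less at the ring
- hatch_hinge (a point): point on the hinge line, at the middle of the chest's +y top edge, 92 above the chest's underside; hinge line along the chest's x. The hatch is a clear plate with aluminium rim, 286 x 206 x 8, which swings from upright down towards the chest's -y side
- pull_ring (a point): centre of the red pull ring on the middle of the hatch's free edge, 239 from the hinge line. The ring's clear hole is 50 in diameter, of 8 thick bar; the hole's axis always lies along the chest's x (parallel to the hinge line), so a hook pin enters it moving along the chest's x. Top of the ring about 0.36 m above the worktop when open
- pole: loose hook pole, 250 long square aluminium tube 14 x 14, 120 g; origin at the middle of its orange grip; its x runs along the tube towards the hook end, z up as it lies in the rest; tube from x = -113 to +137
- pole_grip (a point): the middle of the pole's orange grip sleeve (18 x 18, 80 long along the pole's x), axes as the pole
- pole_hook (a point): middle of the pole's hook pin: the pin (8 thick) leaves the tube at pole x = 130 and sticks out 50 sideways along the pole's -y, its last 11 bent back towards the grip; this point lies at x = 130, y = -24 of the pole
- rest_seat (a point): fixed black pole rest: where the middle of the pole's grip lies when the pole is home, 62 above the worktop; x along the lying pole (hook end towards +x). Two forks at x = +-70, each 12 thick, slot 26 wide, slot floor 55 and fork tops about 90 above the worktop; base 170 x 45
- isolator (a joint): isolator lever angle in rad: 0 off, 1.0 on; it falls over to either end once past the middle (0.5, upright); pushing takes about 1 N
- isolator_knob (a point): centre of the lever's red ball knob, 30 diameter, 80 from the pivot
- isolator_foot (a point): fixed yellow isolator block 90 (x) x 60 (y) x 25 high, origin under its centre on the worktop; lever pivot 22 above it, lever swings in its x-z plane from leaning to -x (off, white mark) to leaning to +x (on, green mark)
- oil_tin: bystander: green oil tin 75 x 100 x 185 with its cap, stands on the worktop, origin under its centre
- spray: bystander: white bottle with red cap, 70 diameter, 190 high, origin under its centre
- plates: bystander: stack of small blue plates, 110 diameter, 45 high, origin under its centre
- tub_blue_mid (a point): white lidded food tub with a blue lid, 58 (its x) x 80 (its y) x 58 high; may be absent; this point is its centre, half-way up; z up as it stands
- tub_green_mid (a point): white lidded food tub with a green lid, 58 (its x) x 80 (its y) x 58 high; may be absent; this point is its centre, half-way up; z up as it stands
- shaker_mid (a point): round steel shaker with a dark top, 58 diameter, 64 high; may be absent; this point is its centre, half-way up; z up as it stands
- jar_mid (a point): squat amber glass jar with a black lid, 58 diameter, 60 high; may be absent; this point is its centre, half-way up; z up as it stands

How it is judged:
On the way, in this order (a step that is already met when the one before it is completed fails the run):
1. every tub, jar and shaker stands in the chest, the hatch still up (x of tub_blue_mid in the frame of chest between -0.125 and 0.125 m and y of tub_blue_mid in the frame of chest between -0.09 and 0.09 m and z of tub_blue_mid in the frame of chest between 0.02 and 0.06 m and angle between each of tub_blue_mid, tub_green_mid, shaker_mid, jar_mid's own z axis and vertical below 0.25 rad and x of tub_green_mid in the frame of chest between -0.125 and 0.125 m and y of tub_green_mid in the frame of chest between -0.09 and 0.09 m and z of tub_green_mid in the frame of chest between 0.02 and 0.06 m and x of shaker_mid in the frame of chest between -0.125 and 0.125 m and y of shaker_mid in the frame of chest between -0.09 and 0.09 m and z of shaker_mid in the frame of chest between 0.02 and 0.06 m and x of jar_mid in the frame of chest between -0.125 and 0.125 m and y of jar_mid in the frame of chest between -0.09 and 0.09 m and z of jar_mid in the frame of chest between 0.02 and 0.06 m and value of joint hatch above 1.2 rad), for 0.2 s.
2. the pole's hook pin is through the ring of the raised hatch (distance between pole_hook and pull_ring below 0.032 m and value of joint hatch above 1 rad), for 0.1 s.
3. the hatch is shut (value of joint hatch below 0.05 rad), for 0.2 s.
4. the isolator is on (value of joint isolator above 0.85 rad), for 0.2 s.
At the end, for the whole second after the job is handed in: Each present tub, jar and shaker stands in the chest (tilted less than 0.25 rad); the hatch is within 0.06 rad of shut; the isolator is past 0.85 rad; the pole lies still in both forks of its rest, grip within 25 mm of the seat and lined up within 0.12 rad (x of tub_blue_mid in the frame of chest between -0.125 and 0.125 m and y of tub_blue_mid in the frame of chest between -0.09 and 0.09 m and z of tub_blue_mid in the frame of chest between 0.02 and 0.06 m and angle between each of tub_blue_mid, tub_green_mid, shaker_mid, jar_mid's own z axis and vertical below 0.25 rad and x of tub_green_mid in the frame of chest between -0.125 and 0.125 m and y of tub_green_mid in the frame of chest between -0.09 and 0.09 m and z of tub_green_mid in the frame of chest between 0.02 and 0.06 m and x of shaker_mid in the frame of chest between -0.125 and 0.125 m and y of shaker_mid in the frame of chest between -0.09 and 0.09 m and z of shaker_mid in the frame of chest between 0.02 and 0.06 m and x of jar_mid in the frame of chest between -0.125 and 0.125 m and y of jar_mid in the frame of chest between -0.09 and 0.09 m and z of jar_mid in the frame of chest between 0.02 and 0.06 m and distance between pole_grip and rest_seat below 0.025 m and angle between the x axis of pole_grip and the x axis of rest_seat, either way round below 0.12 rad and angle between pole_grip's own z axis and vertical below 0.2 rad and value of joint hatch below 0.06 rad and value of joint isolator above 0.85 rad and linear speed of pole below 0.02 m/s); the robot touches nothing.
It fails at once if the hand or arm touches the hatch (contact force between any of the fingers, the arm and hatch above 1 N).
It fails at once if the isolator is switched on while the hatch is not shut (value of joint isolator above 0.6 rad and value of joint hatch above 0.08 rad).
It fails at once if the hatch is slammed (velocity of joint hatch below -2 rad/s and value of joint hatch below 0.5 rad).
It fails at once if the oil tin, spray bottle or plates are disturbed (distance of any of oil_tin, spray, plates from where it was at the start of the episode above 0.04 m or angle between any of oil_tin, spray, plates's own z axis and vertical above 0.35 rad).
Of tub_blue, tub_green, shaker, jar only 2 to 4 are there at a start; the rules pass over those that are not, and their reading is None.
At some moment in a run one of tub_blue, tub_green, shaker, jar may be knocked a few centimetres aside while the robot is not near it.
It also fails if it takes over 210 s, if anything falls off the work surface, if the arm or the gripper's body presses on something with over 40 N, if the wrist force passes 120 N, or if a joint passes its speed limit or range.

## Working session

There is one attempt and no reset: what is moved stays moved. The work goes in short steps, Python scripts to look and compute and a tool call to move; the robot and the scene stay as the last step left them, time stands still between calls to the robot, and variables do not carry over. Pictures are saved under pics/ and viewed, about 12 in all and at most 16, crops included, and the job is handed in when it is done.

Besides the shell and the picture viewer there is one more tool, called after "Request:" as name(argument=value, ...), one argument or row to a line, values as JSON. carry_out: Moves the arm, as the interface text tells. Its arguments: {"type":"object","properties":{"targets":{"type":"array","items":{"type":"array","items":{"type":"number"}}}},"required":["targets"]}

```bash
mkdir -p pics; ls; cat > h.py <<'E'
import numpy as np, cv2, pickle
from bench import robot
from scipy.spatial.transform import Rotation as Ro
def snap(name,f):
    s=robot.snapshot(name); cv2.imwrite(f'pics/{f}.png',cv2.cvtColor(s['image'],cv2.COLOR_RGB2BGR)); pickle.dump(s,open(f'pics/{f}.pkl','wb')); return s
def load(f): return pickle.load(open(f'pics/{f}.pkl','rb'))
def ray(s,u,v):
    p=cv2.undistortPoints(np.array([[[u,v]]],float),np.array(s['camera_matrix']),np.array(s['distortion']))[0,0]
    T=np.array(s['pose']); d=T[:3,:3]@np.array([p[0],-p[1],-1]); return T[:3,3],d
def atz(s,u,v,z):
    o,d=ray(s,u,v); return o+d*(z-o[2])/d[2]
def proj(s,P):
    T=np.array(s['pose']); p=(np.atleast_2d(P)-T[:3,3])@T[:3,:3]; p=p*[1,-1,-1]
    return cv2.projectPoints(p,np.zeros(3),np.zeros(3),np.array(s['camera_matrix']),np.array(s['distortion']))[0][:,0]
def tri(l):
    A=np.zeros((3,3));b=np.zeros(3)
    for s,u,v in l:
        o,d=ray(s,u,v); d/=np.linalg.norm(d); M=np.eye(3)-np.outer(d,d); A+=M;b+=M@o
    x=np.linalg.solve(A,b); return x,[np.round(proj(s,x)[0]-[u,v],1) for s,u,v in l]
def R(): 
    o=robot.get_obs(); return Ro.from_euler('xyz',o['ee_rot']).as_matrix(),np.array(o['tool_pos'])
def rel(p):  # world TCP target -> tool-axis shift cm
    r,t=R(); return np.round(r.T@(np.array(p)-t)*100,2)
E
python3 - <<'E'
from h import *
for n in('scene','top','wrist'):
    s=snap(n,n+'0'); print(n,np.round(s['pose'],3).tolist(),s['camera_matrix'][0])
a=[cv2.imread(f'pics/{n}0.png') for n in('scene','top')]
for n in('scene','top'): cv2.imwrite(f'pics/{n}0b.png',cv2.resize(cv2.imread(f'pics/{n}0.png'),(800,600),interpolation=cv2.INTER_CUBIC))
print(robot.get_obs()); print(R()[0].round(3))
E
```

```text
pics
scene [[-0.093, -0.765, 0.638, 1.419], [0.996, -0.064, 0.068, 0.078], [-0.011, 0.641, 0.767, 1.09], [0.0, 0.0, 0.0, 1.0]] [409.49710775   0.         265.15973581]
top [[-0.002, 0.986, -0.169, 0.396], [-1.0, -0.006, -0.022, -0.018], [-0.022, 0.169, 0.985, 1.148], [0.0, 0.0, 0.0, 1.0]] [392.41498744   0.         250.29392371]
wrist [[0.367, -0.896, -0.251, 0.128], [0.93, 0.353, 0.101, 0.541], [-0.002, -0.27, 0.963, 0.385], [0.0, 0.0, 0.0, 1.0]] [287.09016279   0.         256.13357544]
{'time': 0.15, 'joint_positions': array([ 1.09290987e+00,  8.78162101e-02,  1.37189884e+00,  1.50543270e-05,
        1.68359939e+00, -1.03116812e-01]), 'qvel': array([-0.00210585, -0.00192603, -0.0035573 ,  0.00108063,  0.00085047,
        0.00098442]), 'joint_torque': array([ 1.57038470e-03, -3.40640938e+01, -3.02793610e+01,  7.18954322e-02,
        3.04865080e-02, -1.27260237e-04]), 'tool_pos': array([0.20114603, 0.51144795, 0.20456031]), 'ee_rot': array([-1.68260247,  1.56907448, -2.05737043]), 'wrist_force': array([0.69905796, 0.26218555, 0.20585065]), 'wrist_torque': array([ 0.00798618, -0.05909633, -0.01390844]), 'width': 0.09389461527959116}
[[-0.001  0.366  0.931]
 [-0.002  0.931 -0.366]
 [-1.    -0.002 -0.   ]]
```

View pics/scene0b.png

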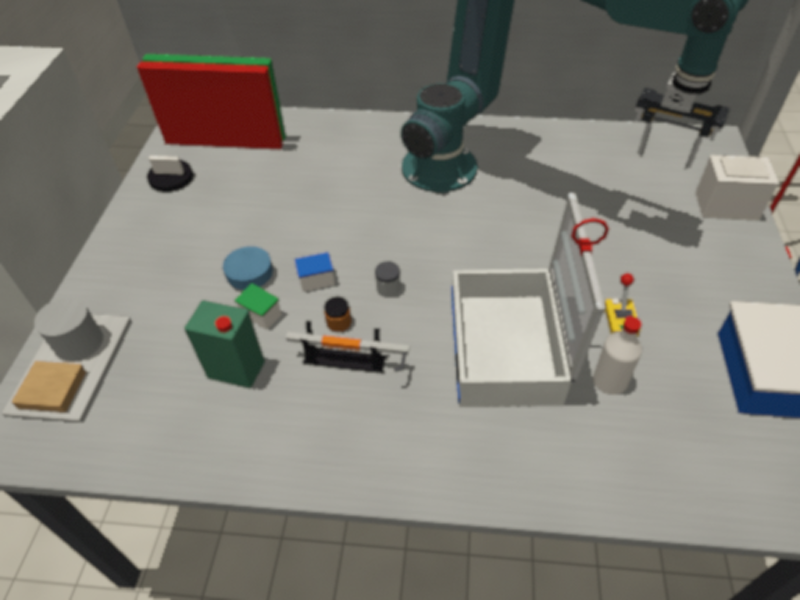

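View pics/top0b.png

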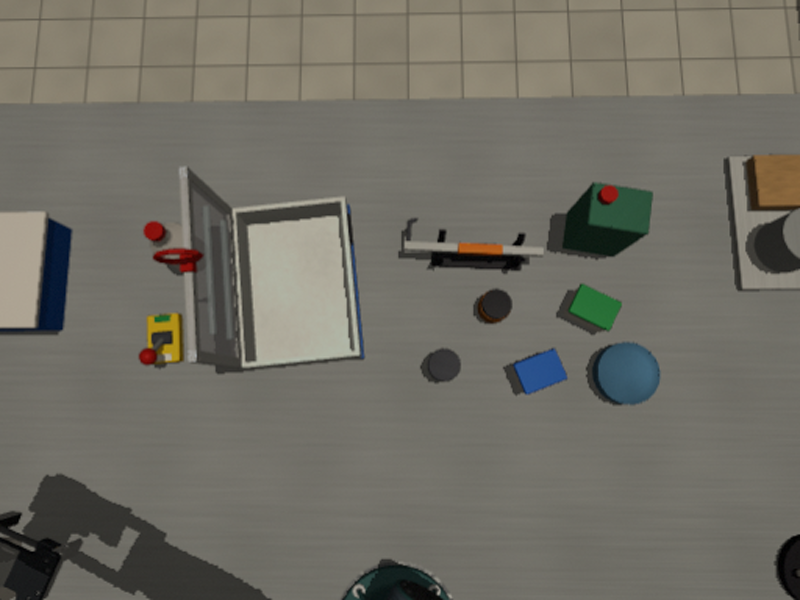

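The scene shows all four items, with the pole in its rest hook-end toward the chest. In the top view (800x600), the chest rim corners are near (232,208), (345,199), (363,357) and (243,367). The shaker is at (443,365), the jar at (495,305), the blue lid at (540,371) and the green lid at (595,307). The grip is at (481,248), the ring at (178,256) and the knob at (148,356).

```bash
python3 - <<'E'
from h import *
t=load('top0'); s=load('scene0'); k=1/1.5625
def T(u,v,z): return atz(t,u*k,v*k,z).round(3)
for n,u,v,z in [('c1',232,208,.09),('c2',345,199,.09),('c3',363,357,.09),('c4',243,367,.09),('shaker',443,365,.064),('jar',495,304,.06),
 ('b1',513,364,.058),('b2',554,349,.058),('b3',567,377,.058),('b4',527,393,.058),
 ('g1',581,285,.058),('g2',621,305,.058),('g3',605,330,.058),('g4',570,312,.058),('grip',481,248,.071),('poleL',404,247,.069),('poleR',543,251,.069),('plates',627,373,.045),('foot',163,338,.025)]: print(n,T(u,v,z))
def S(u,v,z): return atz(s,u*k,v*k,z).round(3)
for n,u,v,z in [('shaker',387,271,.064),('jar',337,307,.06),('blue',315,264,.058),('green',258,299,.058),('grip',341,342,.071),('poleR',288,338,.069),('poleL',408,349,.069)]: print('S',n,S(u,v,z))
for n,a,b in [('ring',(178,256),(591,231)),('knob',(148,356),(627,279)),('spraycap',(154,231),(632,325)),('tincap',(608,195),(224,324))]:
  print(n,tri([(t,a[0]*k,a[1]*k),(s,b[0]*k,b[1]*k)]))
# big crops of top
im=cv2.imread('pics/top0.png'); 
cv2.imwrite('pics/c1.png',cv2.resize(im[115:260,235:425],None,fx=4.1,fy=4.1,interpolation=cv2.INTER_CUBIC))
E
```

```text
c1 [0.73  0.292 0.09 ]
c2 [0.745 0.088 0.09 ]
c3 [0.462 0.054 0.09 ]
c4 [0.446 0.261 0.09 ]
shaker [ 0.449 -0.085  0.064]
jar [ 0.558 -0.179  0.06 ]
b1 [ 0.451 -0.208  0.058]
b2 [ 0.477 -0.281  0.058]
b3 [ 0.428 -0.301  0.058]
b4 [ 0.401 -0.231  0.058]
g1 [ 0.591 -0.334  0.058]
g2 [ 0.555 -0.403  0.058]
g3 [ 0.51  -0.372  0.058]
g4 [ 0.543 -0.312  0.058]
grip [ 0.658 -0.156  0.071]
poleL [ 0.661 -0.017  0.069]
poleR [ 0.652 -0.267  0.069]
plates [ 0.435 -0.41   0.045]
foot [0.502 0.429 0.025]
S shaker [ 0.46  -0.083  0.064]
S jar [ 0.569 -0.177  0.06 ]
S blue [ 0.447 -0.248  0.058]
S green [ 0.559 -0.35   0.058]
S grip [ 0.668 -0.15   0.071]
S poleR [ 0.665 -0.259  0.069]
S poleL [ 0.672 -0.016  0.069]
ring (array([0.58667076, 0.29539482, 0.32977444]), [array([-0.7, -0. ]), array([-0.6,  0.1])])
knob (array([0.465149  , 0.4287018 , 0.08886068]), [array([-0.3,  0. ]), array([-0.3,  0.1])])
spraycap (array([0.66424626, 0.39362197, 0.17855861]), [array([-0., -0.]), array([-0.,  0.])])
tincap (array([ 0.72024401, -0.35101526,  0.17363733]), [array([-0.7,  0.1]), array([-0.6, -0.1])])
```

View pics/c1.png

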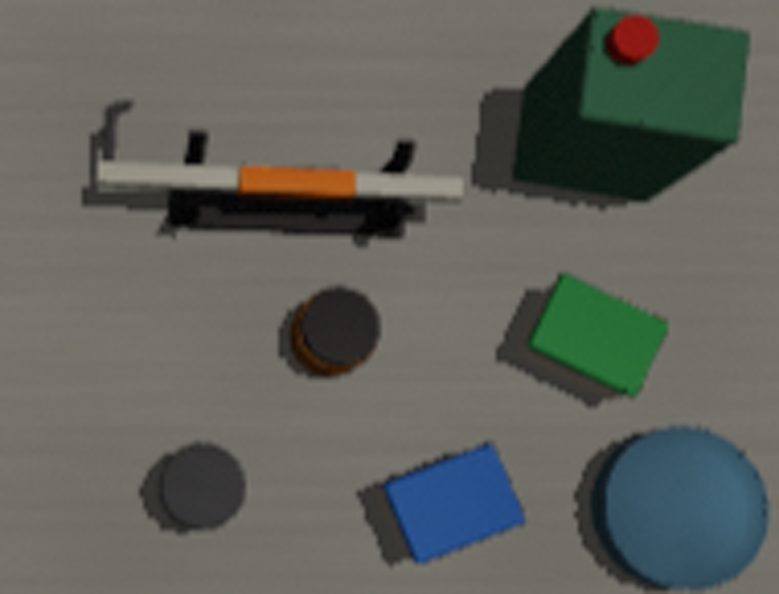

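The crop (4.1x, offset 235,115) shows the shaker at (203,486), the jar at (340,327), the blue lid centre at (456,502), the green lid centre at (599,335) and the grip at (298,181). I'll rise, turn the jaws along the chest's x, and look at the items from above.

Request:
carry_out(
  targets=[
    [0,-5,0,0,0],
    [0,-5,0,0,0],
    [0,-5,0,0,0],
    [0,-5,0,0,0],
    [0,-5,0,0,0],
    [0,0,0,0,7.8],
    [0,0,0,0,7.8],
    [0,0,0,0,7.8],
    [0,0,0,0,7.8],
    [0,0,0,0,7.8],
    [0,0,0,0,7.8],
    [0,0,0,0,7.8],
    [0,0,0,0,7.8],
    [0,0,0,0,0],
  ],
)

```text
time: 1.55
tool_pos: [0.2014, 0.5118, 0.4551]
ee_rot: [-0.546, 1.57, -2.01]
wrist_force: [0.0, -0.4, -0.7]
width: 0.094
```

Request:
carry_out(
  targets=[
    [0,0,1.5,4.7,0],
    [0,0,1.5,4.7,0],
    [0,0,1.5,4.7,0],
    [0,0,1.5,4.7,0],
    [0,0,1.5,4.7,0],
    [0,0,1.5,4.7,0],
    [0,0,1.5,4.7,0],
    [0,0,1.5,4.7,0],
    [0,0,1.5,4.7,0],
    [0,0,1.5,4.7,0],
    [0,0,1.5,4.7,0],
    [0,0,1.5,4.7,0],
    [0,0,1.5,4.7,0],
    [0,0,1.5,4.7,0],
    [0,0,1.5,4.7,0],
    [0,0,0,0,0],
    [0,0,0,0,0],
  ],
)

```text
time: 3.25
tool_pos: [0.5006, -0.1661, 0.4538]
ee_rot: [-2.219, 1.567, 2.601]
wrist_force: [0.5, 0.7, 0.6]
width: 0.0939
```

```bash
python3 - <<'E'
from h import *
s=snap('wrist','w1'); print(R(), robot.get_obs()['joint_positions'].round(3))
cv2.imwrite('pics/w1b.png',cv2.resize(cv2.imread('pics/w1.png'),(800,600),interpolation=cv2.INTER_CUBIC))
E
```

```text
(array([[-8.60742693e-04,  9.94128369e-01,  1.08203718e-01],
       [ 8.98063297e-04,  1.08204483e-01, -9.94128253e-01],
       [-9.99999226e-01, -7.58514842e-04, -9.85926419e-04]]), array([ 0.50016316, -0.1649822 ,  0.45521878])) [-4.270e-01  1.310e-01  8.210e-01  1.000e-03  2.191e+00 -5.350e-01]
```

View pics/w1b.png

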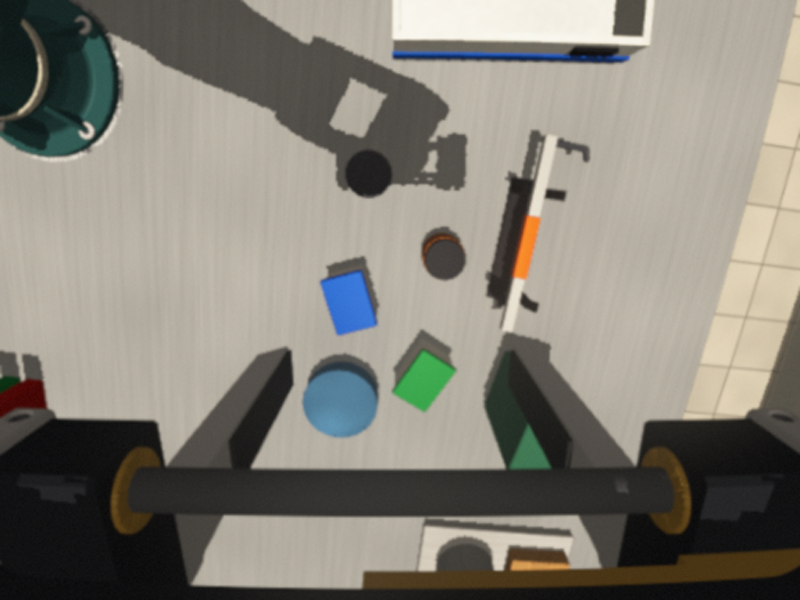

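The wrist view (800x600) shows all the items clear of each other. The shaker lid is at (368,173), the jar lid at (445,258), the blue lid centre at (349,302), the green lid centre at (425,381) and the grip at (527,247).

```bash
python3 - <<'E'
from h import *
w=load('w1');t=load('top0');s=load('scene0'); k=1/1.5625
W=lambda u,v,z: atz(w,u*k,v*k,z)
T=lambda u,v,z: atz(t,235+u/4.1,115+v/4.1,z)
def rect(n,F,c,z):
    P=np.array([F(*q,z)[:2] for q in c]); print(n,P.mean(0).round(3),[round(float(np.hypot(*(P[i]-P[i-1]))),3) for i in range(4)],[round(float(np.degrees(np.arctan2(*(P[i]-P[i-1])[::-1]))),1) for i in range(4)])
rect('blueW',W,[(321,279),(361,270),(377,325),(339,335)],.058); rect('blueT',T,[(388,487),(490,443),(524,518),(422,562)],.058)
rect('greenW',W,[(428,350),(456,372),(425,411),(393,389)],.058); rect('greenT',T,[(563,275),(667,325),(634,396),(531,345)],.058)
for n,a,b,z in [('shaker',(368,173),(203,486),.064),('jar',(445,258),(340,327),.06),('grip',(527,247),(298,181),.071),('hookend',(552,136),(98,170),.069),('tail',(507,331),(463,188),.069)]:
    print(n,W(*a,z).round(3),T(*b,z).round(3))
for c in [(393,49),(651,42)]: print('chest front top',W(*c,.09).round(3))
E
```

```text
blueW [ 0.441 -0.254] [0.081, 0.054, 0.078, 0.054] [111.1, 18.9, -69.2, -158.4]
blueT [ 0.438 -0.256] [0.054, 0.075, 0.054, 0.075] [22.7, -67.1, -158.0, 112.7]
greenW [ 0.555 -0.356] [0.076, 0.052, 0.074, 0.057] [56.7, -33.5, -118.7, 148.9]
greenT [ 0.551 -0.357] [0.054, 0.077, 0.054, 0.076] [-26.7, -117.1, 152.4, 62.5]
shaker [ 0.451 -0.085  0.064] [ 0.449 -0.087  0.064]
jar [ 0.559 -0.18   0.06 ] [ 0.557 -0.183  0.06 ]
grip [ 0.659 -0.153  0.071] [ 0.657 -0.155  0.071]
hookend [ 0.667 -0.018  0.069] [ 0.666 -0.018  0.069]
tail [ 0.654 -0.267  0.069] [ 0.651 -0.268  0.069]
chest front top [0.468 0.051 0.09 ]
chest front top [0.754 0.093 0.09 ]
```

Request:
carry_out(
  targets=[
    [0,0,-2.05,-4.2,0],
    [0,0,-2.05,-4.2,0],
    [0,5,0,0,0],
    [0,5,0,0,0],
    [0,5,0,0,0],
    [0,5,0,0,0],
    [0,5,0,0,0],
    [0,5,0,0,0],
    [0,5,0,0,0],
    [0,4,0,0,0],
    [0,2.5,0,0,0],
    [0,1.8,0,0,0],
    [0,0,0,0,0],
    [0,0,0,0,0],
  ],
)

```text
time: 4.7
tool_pos: [0.451, -0.0851, 0.0239]
ee_rot: [1.26, 1.569, -0.201]
wrist_force: [0.2, 0.1, -0.0]
width: 0.0939
```

Request:
carry_out(
  targets=[
    [0.6,0,0,0,0],
    [0.6,0,0,0,0],
    [0.6,0,0,0,0],
    [0.6,0,0,0,0],
    [0.6,0,0,0,0],
    [0.6,0,0,0,0],
  ],
)

```text
time: 5.3
tool_pos: [0.4507, -0.0861, 0.0227]
ee_rot: [1.32, 1.57, -0.144]
wrist_force: [0.2, -0.4, 1.8]
width: 0.0572
```

Request:
carry_out(
  targets=[
    [0.6,-2,0,0,0],
    [0.6,-5,0,0,0],
    [0.6,-5,0,0,0],
    [0.6,-5,0,0,0],
    [0.6,-5,0,0,0],
    [0.6,-5,0,0,0],
    [0.6,0,3.1,-3.3,0],
    [0.6,0,3.1,-3.3,0],
    [0.6,0,3.1,-3.3,0],
    [0.6,0,3.1,-3.3,0],
    [0.6,0,0,0,0],
    [0.6,0,0,0,0],
  ],
)

```text
time: 6.5
tool_pos: [0.5596, 0.0591, 0.2906]
ee_rot: [-1.56, 1.567, -3.023]
wrist_force: [0.2, -0.4, -2.3]
width: 0.0573
```

```bash
python3 - <<'E'
from h import *
s=snap('wrist','w2'); print(R()[1],robot.get_obs()['width'])
cv2.imwrite('pics/w2b.png',cv2.resize(cv2.imread('pics/w2.png'),(800,600),interpolation=cv2.INTER_CUBIC))
E
```

```text
[0.55937677 0.05826035 0.29136871] 0.05739552947793886
```

View pics/w2b.png

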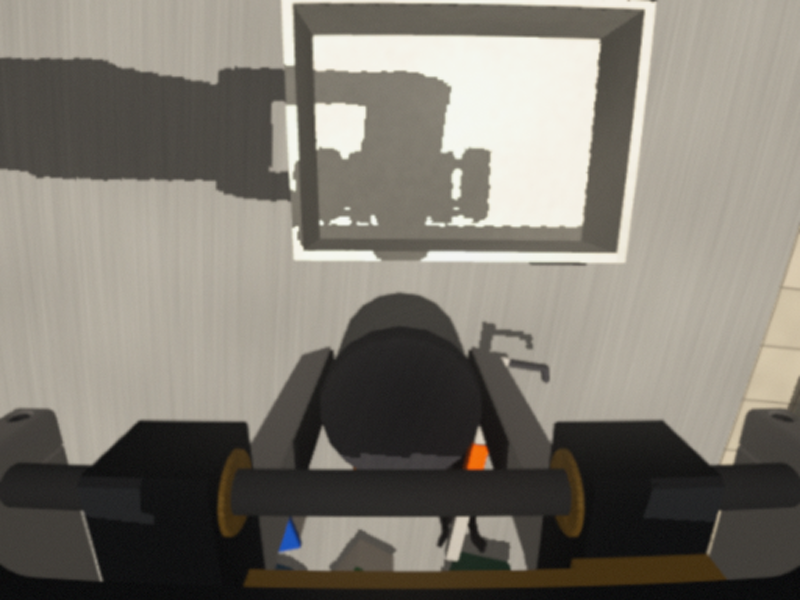

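The wrist view over the chest shows the shaker held straight and the chest empty. The outer front rim corners are (295,261) and (625,262), the left back rim is about (283,2), and the floor's back corners are (313,35) and (600,38).

```bash
python3 - <<'E'
from h import *
from scipy.optimize import least_squares
w=load('w2');t=load('top0'); k=1/1.5625
P=[((295,261),(-.143,-.103,.09),w),((625,262),(.143,-.103,.09),w),((656,0),(.143,.103,.09),w),((313,35),(-.135,.095,.008),w),((600,38),(.135,.095,.008),w),((583,228),(.135,-.095,.008),w),
 ((345,199),(.143,-.103,.09),t),((363,357),(-.143,-.103,.09),t),((243,367),(-.143,.103,.09),t)]
def W(p,c): 
    a=p[2]; R2=np.array([[np.cos(a),-np.sin(a)],[np.sin(a),np.cos(a)]]); return np.r_[R2@np.array(c[:2])+p[:2],c[2]]
f=lambda p: np.concatenate([proj(s,W(p,c))[0]-np.array(q)*k for q,c,s in P])
r=least_squares(f,[.598,.174,.11],loss='soft_l1'); print(r.x,np.degrees(r.x[2]),r.fun.reshape(-1,2).round(1).tolist())
p=r.x; np.save('chest.npy',p)
for n,c in [('shaker',(-.068,.028,0)),('jar',(.068,.028,0)),('A',(-.068,-.05,0)),('B',(.068,-.05,0))]:
    q=W(p,c); print(n,q.round(4))
print(rel(np.r_[W(p,(-.068,.028,0))[:2],.29]))
E
```

```text
[0.59911623 0.17728627 0.10571127] 6.056809389583242 [[0.2, -0.4], [-0.0, -0.1], [-0.5, -1.1], [-0.0, 1.0], [-0.1, 0.9], [-1.3, 7.6], [-0.6, -2.3], [-2.1, -2.1], [-1.3, -0.2]]
shaker [0.5285 0.198  0.    ]
jar [0.6638 0.2123 0.    ]
A [0.5368 0.1204 0.    ]
B [0.672  0.1347 0.    ]
[  0.14  -1.57 -14.22]
```

Request:
carry_out(
  targets=[
    [0.6,0,-0.4,-3.55,0],
    [0.6,0,-0.4,-3.55,0],
    [0.6,0,-0.4,-3.55,0],
    [0.6,0,-0.4,-3.55,0],
    [0.6,0,0,0,0],
    [0.6,5,0,0,0],
    [0.6,5,0,0,0],
    [0.6,5,0,0,0],
    [0.6,5,0,0,0],
    [0.6,3,0,0,0],
    [0.6,2,0,0,0],
    [0.6,0.9,0,0,0],
    [0.6,0,0,0,0],
    [0.6,0,0,0,0],
  ],
)

```text
time: 7.95
tool_pos: [0.53, 0.1975, 0.0352]
ee_rot: [1.681, 1.568, 0.216]
wrist_force: [-0.5, -0.9, -1.5]
width: 0.0573
```

Request:
carry_out(
  targets=[
    [0.15,0,0,0,0],
    [0.15,0,0,0,0],
    [0.15,0,0,0,0],
    [0.15,0,0,0,0],
    [0.15,-3,0,0,0],
    [0.15,-5,0,0,0],
    [0.15,-5,0,0,0],
    [0.15,-5,0,0,0],
    [0.15,-5,0,0,0],
    [0,0,0,5,0],
    [0,0,0,5,0],
    [0,0,0,5,0],
    [0,0,0,5,0],
    [0,0,0,5,0],
    [0,0,0,5,0],
    [0,0,0,0,0],
    [0,0,0,0,0],
  ],
)

```text
time: 9.65
tool_pos: [0.5606, -0.1012, 0.2632]
ee_rot: [-2.738, 1.57, 2.079]
wrist_force: [0.2, 0.8, 0.6]
width: 0.0939
```

```bash
python3 - <<'E'
from h import *
w=snap('wrist','w3'); print(R()[1],robot.get_obs()['width'],rel([.558,-.181,.022]), proj(w,[[.558,-.181,.06],[.659,-.153,.071]])*1.5625)
cv2.imwrite('pics/w3b.png',cv2.resize(cv2.imread('pics/w3.png'),(800,600),interpolation=cv2.INTER_CUBIC))
E
```

```text
[ 0.56068237 -0.10002014  0.26348145] 0.09407671826409253 [24.14 -1.13  8.04] [[388.46302716 356.54084622]
 [504.51809196 342.92183537]]
```

View pics/w3b.png

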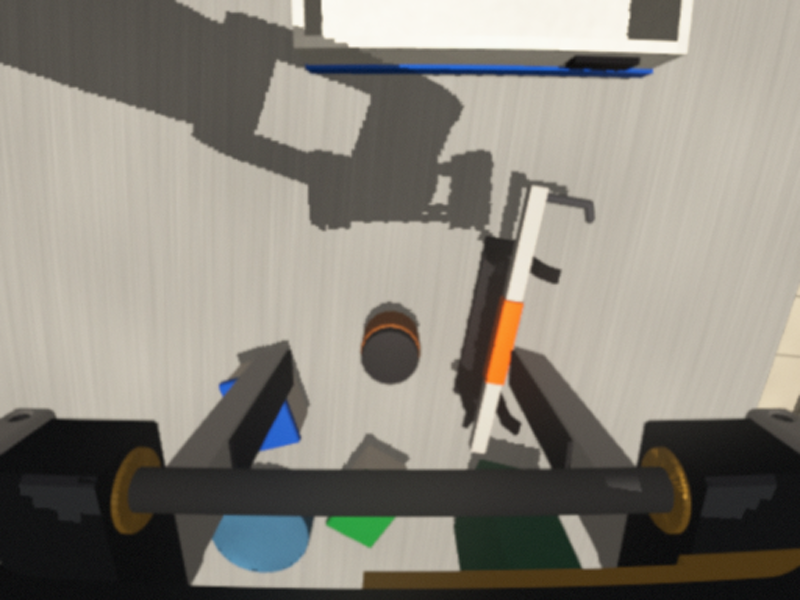

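The jar is at (390,355), as predicted. Grasping it now.

Request:
carry_out(
  targets=[
    [0,0,-0.55,4,0],
    [0,0,-0.55,4,0],
    [0,5,0,0,0],
    [0,5,0,0,0],
    [0,5,0,0,0],
    [0,4,0,0,0],
    [0,3,0,0,0],
    [0,2.1,0,0,0],
    [0,0,0,0,0],
    [0,0,0,0,0],
    [0.6,0,0,0,0],
    [0.6,0,0,0,0],
    [0.6,0,0,0,0],
    [0.6,0,0,0,0],
    [0.6,0,0,0,0],
    [0.6,0,0,0,0],
    [0.6,0,0,0,0],
  ],
)

```text
time: 11.4
tool_pos: [0.5586, -0.1812, 0.0229]
ee_rot: [1.245, 1.57, -0.219]
wrist_force: [-0.3, 0.3, 1.6]
width: 0.0575
```

```bash
python3 - <<'E'
from h import *
print(R()[1],robot.get_obs()['width'],rel([.6638,.2115,.25]))
E
```

```text
[ 0.55862004 -0.18118905  0.02291845] 0.057499051711324974 [-22.71  14.66 -37.92]
```

Request:
carry_out(
  targets=[
    [0.6,-2.7,0,0,0],
    [0.6,-5,0,0,0],
    [0.6,-5,0,0,0],
    [0.6,-5,0,0,0],
    [0.6,-5,0,0,0],
    [0.6,0,1.63,-4.21,0],
    [0.6,0,1.63,-4.21,0],
    [0.6,0,1.63,-4.21,0],
    [0.6,0,1.63,-4.21,0],
    [0.6,0,1.63,-4.21,0],
    [0.6,0,1.63,-4.21,0],
    [0.6,0,1.63,-4.21,0],
    [0.6,0,1.63,-4.21,0],
    [0.6,0,1.63,-4.21,0],
    [0.6,0,0,0,0],
    [0.6,0,0,0,0],
  ],
)

```text
time: 13.0
tool_pos: [0.6633, 0.2123, 0.2471]
ee_rot: [-1.296, 1.567, -2.758]
wrist_force: [0.1, -0.3, -1.3]
width: 0.0579
```

Request:
carry_out(
  targets=[
    [0.6,5,0,0,0],
    [0.6,5,0,0,0],
    [0.6,5,0,0,0],
    [0.6,3,0,0,0],
    [0.6,2,0,0,0],
    [0.6,1.6,0,0,0],
    [0.6,0,0,0,0],
    [0.6,0,0,0,0],
  ],
)

```text
time: 13.8
tool_pos: [0.6644, 0.2107, 0.0346]
ee_rot: [1.608, 1.569, 0.143]
wrist_force: [0.3, -0.1, -2.4]
width: 0.0578
```

Request:
carry_out(
  targets=[
    [0.15,0,0,0,0],
    [0.15,0,0,0,0],
    [0.15,0,0,0,0],
    [0.15,0,0,0,0],
    [0.15,-3,0,0,0],
    [0.15,-5,0,0,0],
    [0.15,-5,0,0,0],
    [0.15,-5,0,0,0],
    [0.15,-5,0,0,0],
    [0,0,-2.4,4,0],
    [0,0,-2.4,4,0],
    [0,0,-2.4,4,0],
    [0,0,-2.4,4,0],
    [0,0,-2.4,4,0],
    [0,0,-2.4,4,0],
    [0,0,-2.4,4,0],
    [0,0,-2.4,4,0],
    [0,0,0,4.5,0],
    [0,0,0,0,0],
    [0,0,0,0,0],
  ],
)

```text
time: 15.8
tool_pos: [0.5116, -0.1726, 0.2635]
ee_rot: [3.018, 1.57, 1.552]
wrist_force: [-0.1, 0.2, 0.3]
width: 0.0941
```

```bash
python3 - <<'E'
from h import *
w=snap('wrist','w4'); print(R(),robot.get_obs()['width'],rel([.440,-.255,.02]),rel([.553,-.356,.02]), proj(w,[[.440,-.255,.058],[.553,-.356,.058]])*1.5625)
cv2.imwrite('pics/w4b.png',cv2.resize(cv2.imread('pics/w4.png'),(800,600),interpolation=cv2.INTER_CUBIC))
E
```

```text
(array([[ 2.77134972e-04,  9.94307856e-01,  1.06544877e-01],
       [ 7.01368744e-04,  1.06544662e-01, -9.94307670e-01],
       [-9.99999716e-01,  3.50284676e-04, -6.67849201e-04]]), array([ 0.51184961, -0.17167224,  0.26363469])) 0.09409434450549226 [24.36 -8.04  7.54] [24.35  2.12 18.78] [[313.73191358 350.87185426]
 [422.39636475 456.16279514]]
```

View pics/w4b.png

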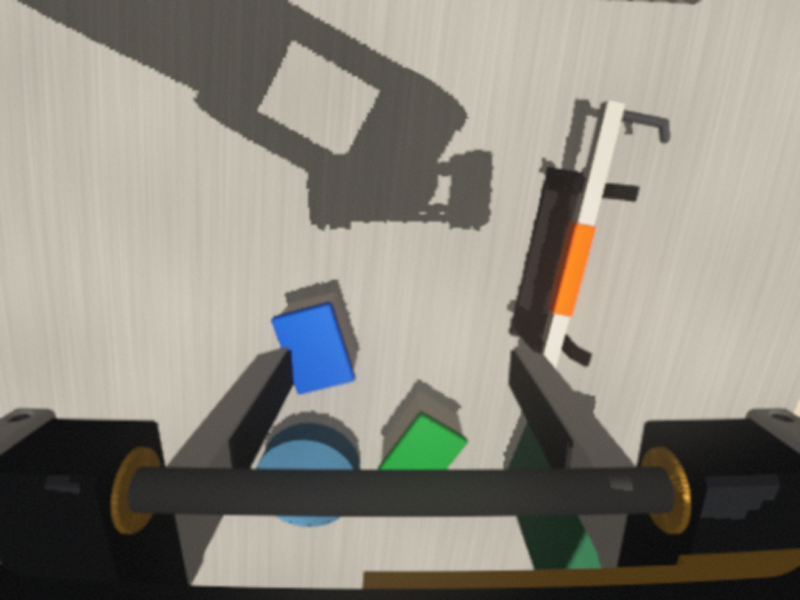

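Blue is at (313,349), as predicted, and green is unmoved. Next is the blue tub, with a 14° turn.

Request:
carry_out(
  targets=[
    [0,0,-4,3.8,0],
    [0,0,-4,3.8,0],
    [0,0,0,0,-7.2],
    [0,0,0,0,-7.2],
    [0,5,0,0,0],
    [0,5,0,0,0],
    [0,5,0,0,0],
    [0,5,0,0,0],
    [0,2.5,0,0,0],
    [0,1.8,0,0,0],
    [0,0,0,0,0],
    [0.6,0,0,0,0],
    [0.6,0,0,0,0],
    [0.6,0,0,0,0],
    [0.6,0,0,0,0],
    [0.6,0,0,0,0],
    [0.6,0,0,0,0],
  ],
)

```text
time: 17.55
tool_pos: [0.4474, -0.2487, 0.0214]
ee_rot: [0.496, 1.569, -0.717]
wrist_force: [-1.3, 1.2, 3.4]
width: 0.0576
```

Request:
carry_out(
  targets=[
    [0.6,-2.7,0,0,0],
    [0.6,-5,0,0,0],
    [0.6,-5,0,0,0],
    [0.6,-5,0,0,0],
    [0.6,-5,0,0,0],
    [0.6,0,0,0,7.2],
    [0.6,0,0,0,7.2],
    [0.6,0,0,0,0],
    [0.6,0,0,0,0],
  ],
)

```text
time: 18.45
tool_pos: [0.4469, -0.248, 0.2467]
ee_rot: [-2.621, 1.569, 2.201]
wrist_force: [1.0, 0.7, -1.4]
width: 0.0576
```

```bash
python3 - <<'E'
from h import *
print(R(),robot.get_obs()['width'],rel([.5368,.1195,.25]))
E
```

```text
(array([[-8.16188247e-04,  9.94001457e-01,  1.09363782e-01],
       [ 1.11920807e-03,  1.09364658e-01, -9.94001066e-01],
       [-9.99999041e-01, -6.88891160e-04, -1.20175660e-03]]), array([ 0.44693481, -0.24801668,  0.24668524])) 0.05760431411029671 [ -0.3   12.95 -35.55]
```

Request:
carry_out(
  targets=[
    [0.6,0,1.44,-4.0,0],
    [0.6,0,1.44,-4.0,0],
    [0.6,0,1.44,-4.0,0],
    [0.6,0,1.44,-4.0,0],
    [0.6,0,1.44,-4.0,0],
    [0.6,0,1.44,-4.0,0],
    [0.6,0,1.44,-4.0,0],
    [0.6,0,1.44,-4.0,0],
    [0.6,0,1.44,-4.0,0],
    [0.6,0,0,0,0],
    [0.6,0,0,0,0],
  ],
)

```text
time: 19.55
tool_pos: [0.5372, 0.1241, 0.2464]
ee_rot: [-1.327, 1.569, -2.787]
wrist_force: [0.1, -0.3, -0.3]
width: 0.0577
```

Request:
carry_out(
  targets=[
    [0.6,5,0,0,0],
    [0.6,5,0,0,0],
    [0.6,5,0,0,0],
    [0.6,3,0,0,0],
    [0.6,2,0,0,0],
    [0.6,1.6,0,0,0],
    [0.6,0,0,0,0],
    [0.6,0,0,0,0],
  ],
)

```text
time: 20.35
tool_pos: [0.5374, 0.1221, 0.0315]
ee_rot: [-1.116, 1.57, -2.581]
wrist_force: [0.3, 0.9, -0.3]
width: 0.0575
```

Request:
carry_out(
  targets=[
    [0.15,0,0,0,0],
    [0.15,0,0,0,0],
    [0.15,0,0,0,0],
    [0.15,0,0,0,0],
    [0.15,-3,0,0,0],
    [0.15,-5,0,0,0],
    [0.15,-5,0,0,0],
    [0.15,-5,0,0,0],
    [0.15,-5,0,0,0],
    [0,0,-0.4,4,0],
    [0,0,-0.4,4,0],
    [0,0,-0.4,4,0],
    [0,0,-0.4,4,0],
    [0,0,-0.4,4,0],
    [0,0,-0.4,4,0],
    [0,0,-0.4,4,0],
    [0,0,-0.4,4,0],
    [0,0,-0.4,4,0],
    [0,0,0,0,0],
    [0,0,0,0,0],
  ],
)

```text
time: 22.35
tool_pos: [0.54, -0.2387, 0.2611]
ee_rot: [-2.801, 1.57, 2.017]
wrist_force: [0.3, -0.2, 0.3]
width: 0.0939
```

```bash
python3 - <<'E'
from h import *
t=load('top0')
T=lambda u,v,z: atz(t,235+u/4.1,115+v/4.1,z).round(3)
print('tin top',[T(*c,.165) for c in[(597,8),(748,32),(738,140),(583,112)]]); print('base',T(515,180,0),T(645,200,0))
w=snap('wrist','w5'); print(R(),robot.get_obs()['width'],rel([.553,-.356,.021]), proj(w,[[.553,-.356,.058]])*1.5625)
cv2.imwrite('pics/w5b.png',cv2.resize(cv2.imread('pics/w5.png'),(800,600),interpolation=cv2.INTER_CUBIC))
E
```

```text
tin top [array([ 0.745, -0.335,  0.165]), array([ 0.728, -0.429,  0.165]), array([ 0.658, -0.417,  0.165]), array([ 0.677, -0.323,  0.165])]
base [ 0.673 -0.322  0.   ] [ 0.658 -0.415  0.   ]
(array([[-6.55684783e-05,  9.94280147e-01,  1.06803486e-01],
       [ 8.54395320e-04,  1.06803503e-01, -9.94279780e-01],
       [-9.99999633e-01,  2.60589866e-05, -8.56511248e-04]]), array([ 0.54013594, -0.23780616,  0.26140787])) 0.09444964303973677 [2.403e+01 2.000e-02 1.191e+01] [[401.07052783 394.96478433]]
```

View pics/w5b.png

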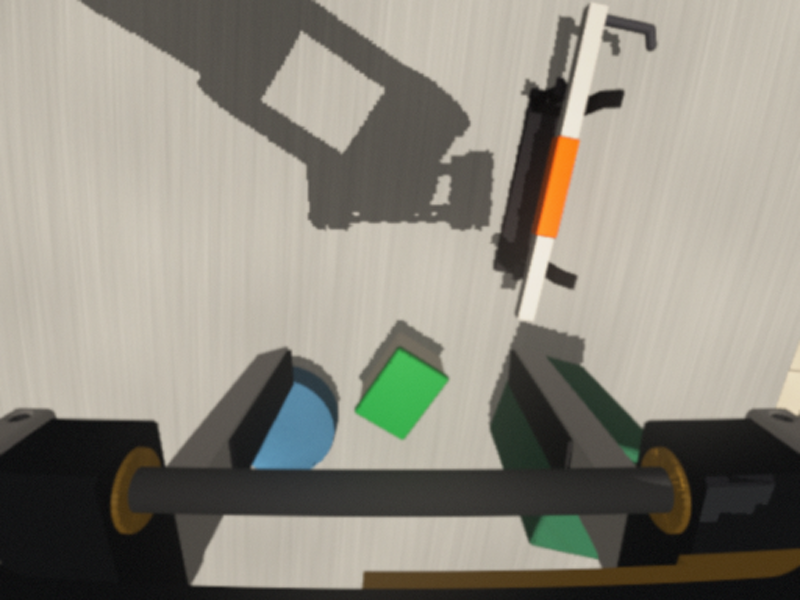

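Green's lid centre is at (402,393), as predicted, and the body will clear the tin by about 18 mm. Grasping it at a 34° turn.

Request:
carry_out(
  targets=[
    [0,0,0,3,0],
    [0,0,0,3,0],
    [0,0,0,3,0],
    [0,0,0,2.9,0],
    [0,0,0,0,6.9],
    [0,0,0,0,6.9],
    [0,0,0,0,6.9],
    [0,0,0,0,6.9],
    [0,0,0,0,6.9],
    [0,0,0,0,0],
    [0,4,0,0,0],
    [0,4,0,0,0],
    [0,4,0,0,0],
    [0,0,0,0,0],
    [0,0,0,0,0],
  ],
)

```text
time: 23.9
tool_pos: [0.553, -0.3556, 0.1416]
ee_rot: [-1.931, 1.57, 2.289]
wrist_force: [0.7, -0.5, 0.7]
width: 0.0941
```

```bash
python3 - <<'E'
from h import *
print(R(),rel([.553,-.356,.021]))
E
```

```text
(array([[-8.18945489e-04,  8.81104157e-01, -4.72921551e-01],
       [ 9.37598795e-04, -4.72920825e-01, -8.81104428e-01],
       [-9.99999225e-01, -1.16498717e-03, -4.38825819e-04]]), array([ 0.55300485, -0.35561695,  0.14161772])) [12.06  0.03  0.04]
```

Request:
carry_out(
  targets=[
    [0,4,0,0,0],
    [0,4,0,0,0],
    [0,2.5,0,0,0],
    [0,1.5,0,0,0],
    [0,0,0,0,0],
    [0.6,0,0,0,0],
    [0.6,0,0,0,0],
    [0.6,0,0,0,0],
    [0.6,0,0,0,0],
    [0.6,0,0,0,0],
    [0.6,0,0,0,0],
  ],
)

```text
time: 25.0
tool_pos: [0.553, -0.3567, 0.0222]
ee_rot: [1.475, 1.57, -0.591]
wrist_force: [-0.3, 1.0, 2.5]
width: 0.0576
```

Request:
carry_out(
  targets=[
    [0.6,-2.7,0,0,0],
    [0.6,-4,0,0,0],
    [0.6,-4,0,0,0],
    [0.6,-4,0,0,0],
    [0.6,-4,0,0,0],
    [0.6,-4,0,0,0],
    [0.6,0,0,0,-6.9],
    [0.6,0,0,0,-6.9],
    [0.6,0,0,0,-6.9],
    [0.6,0,0,0,-6.9],
    [0.6,0,0,0,-6.9],
    [0.6,0,0,0,0],
    [0.6,0,0,0,0],
  ],
)

```text
time: 26.3
tool_pos: [0.5527, -0.3565, 0.2476]
ee_rot: [-2.421, 1.569, 2.395]
wrist_force: [1.1, -0.5, -1.8]
width: 0.0575
```

```bash
python3 - <<'E'
from h import *
print(R(),robot.get_obs()['width'],rel([.6720,.1365,.25]))
E
```

```text
(array([[-9.79914666e-04,  9.94554243e-01,  1.04215631e-01],
       [ 9.06111496e-04,  1.04216521e-01, -9.94554220e-01],
       [-9.99999109e-01, -8.80147284e-04, -1.00330033e-03]]), array([ 0.55269507, -0.35648749,  0.24764144])) 0.05750141569228045 [ -0.2   17.   -47.79]
```

Request:
carry_out(
  targets=[
    [0.6,0,1.42,-3.98,0],
    [0.6,0,1.42,-3.98,0],
    [0.6,0,1.42,-3.98,0],
    [0.6,0,1.42,-3.98,0],
    [0.6,0,1.42,-3.98,0],
    [0.6,0,1.42,-3.98,0],
    [0.6,0,1.42,-3.98,0],
    [0.6,0,1.42,-3.98,0],
    [0.6,0,1.42,-3.98,0],
    [0.6,0,1.42,-3.98,0],
    [0.6,0,1.42,-3.98,0],
    [0.6,0,1.42,-3.98,0],
    [0.6,0,0,0,0],
    [0.6,0,0,0,0],
  ],
)

```text
time: 27.7
tool_pos: [0.6711, 0.1374, 0.2476]
ee_rot: [-1.122, 1.569, -2.585]
wrist_force: [0.5, -0.5, -1.7]
width: 0.0579
```

Request:
carry_out(
  targets=[
    [0.6,5,0,0,0],
    [0.6,5,0,0,0],
    [0.6,5,0,0,0],
    [0.6,3,0,0,0],
    [0.6,2,0,0,0],
    [0.6,1.4,0,0,0],
    [0.6,0,0,0,0],
    [0.6,0,0,0,0],
  ],
)

```text
time: 28.5
tool_pos: [0.6721, 0.1357, 0.0358]
ee_rot: [1.546, 1.569, 0.081]
wrist_force: [0.9, -0.5, -1.7]
width: 0.0578
```

Request:
carry_out(
  targets=[
    [0.15,0,0,0,0],
    [0.15,0,0,0,0],
    [0.15,0,0,0,0],
    [0.15,0,0,0,0],
    [0.15,-3,0,0,0],
    [0.15,-5,0,0,0],
    [0.15,-5,0,0,0],
    [0.15,-5,0,0,0],
    [0.15,-5,0,0,0],
    [0.15,-5,0,0,0],
    [0.15,0,-1.5,4,0],
    [0.15,0,-1.5,4,0],
    [0.15,0,-1.5,4,0],
    [0.15,0,0,0,0],
    [0.15,0,0,0,0],
  ],
)

```text
time: 30.0
tool_pos: [0.6392, 0.0117, 0.315]
ee_rot: [2.158, 1.57, 0.693]
wrist_force: [0.8, 0.3, 0.0]
width: 0.0797
```

```bash
python3 - <<'E'
from h import *
w=snap('wrist','w6'); print(R(),robot.get_obs()['width'],rel([.659,-.154,.25]))
a=cv2.resize(cv2.imread('pics/w6.png'),(800,600),interpolation=cv2.INTER_CUBIC)
cv2.imwrite('pics/w6b.png',a)
E
```

```text
(array([[ 4.21282014e-04,  9.94288990e-01,  1.06720318e-01],
       [ 7.85453910e-04,  1.06719966e-01, -9.94288807e-01],
       [-9.99999603e-01,  5.02699883e-04, -7.36008973e-04]]), array([0.63940213, 0.01271642, 0.31468953])) 0.0798908818321955 [ 6.46  0.17 16.79]
```

View pics/w6b.png

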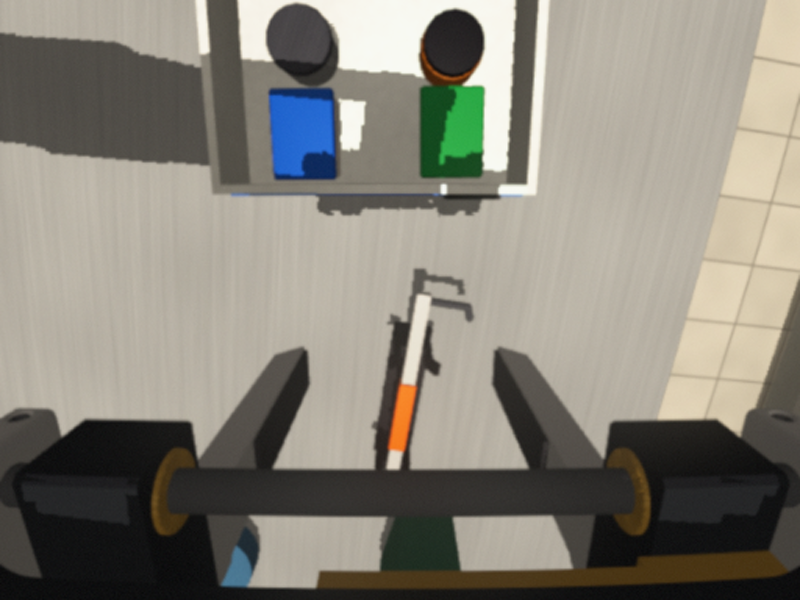

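All four items stand upright in the chest: shaker (300,40), jar (453,45), blue (303,133) and green (452,131). Next I'll refine the pole from this view, with grip ends at (407,384) and (398,450) and the hook end at (424,295).

```bash
python3 - <<'E'
from h import *
w=load('w6'); k=1/1.5625
W=lambda u,v,z: atz(w,u*k,v*k,z)
a,b,c=W(407,384,.071),W(398,450,.071),W(424,295,.069); g=(a+b)/2; d=c-b
print(a,b,g,c,np.linalg.norm(a-b),np.degrees(np.arctan2(d[1],d[0])))
print(rel([.6605,-.124,.043]))
E
```

```text
[ 0.65969168 -0.1133809   0.071     ] [ 0.65854214 -0.19282821  0.071     ] [ 0.65911691 -0.15310455  0.071     ] [ 0.66603951 -0.01746053  0.069     ] 0.07945561701575415 87.55196547357853
[27.16  0.63 13.84]
```

Request:
carry_out(
  targets=[
    [0,0,0.15,3.43,0],
    [0,0,0.15,3.43,0],
    [0,0,0.15,3.43,0],
    [0,0,0.15,3.43,0],
    [0,0,0,0,4.55],
    [0,0,0,0,4.55],
    [0,4,0,0,0],
    [0,4,0,0,0],
    [0,4,0,0,0],
    [0,4,0,0,0],
    [0,0,0,0,0],
    [0,0,0,0,0],
  ],
)

```text
time: 31.25
tool_pos: [0.6602, -0.122, 0.1541]
ee_rot: [-2.031, 1.569, 2.631]
wrist_force: [-0.3, -0.1, 0.2]
width: 0.0939
```

```bash
python3 - <<'E'
from h import *
print(R(),rel([.6607,-.123,.043]))
E
```

```text
(array([[-1.51651022e-03,  9.98746969e-01, -5.00219063e-02],
       [ 8.48479776e-04, -5.00206607e-02, -9.98747823e-01],
       [-9.99998490e-01, -1.55705386e-03, -7.71559762e-04]]), array([ 0.66019972, -0.12197617,  0.15414378])) [11.11  0.07  0.11]
```

Now close on the grip sleeve and lift a little.

Request:
carry_out(
  targets=[
    [0,4,0,0,0],
    [0,3,0,0.1,0],
    [0,2.5,0,0,0],
    [0,1.6,0,0,0],
    [0,0,0,0,0],
    [0,0,0,0,0],
  ],
)

```text
time: 31.85
tool_pos: [0.6617, -0.1246, 0.0461]
ee_rot: [1.395, 1.567, -0.227]
wrist_force: [0.1, -0.3, -0.5]
width: 0.094
```

Request:
carry_out(
  targets=[
    [1,0,0,0,0],
    [1,0,0,0,0],
    [1,0,0,0,0],
    [1,0,0,0,0],
    [1,0,0,0,0],
    [1,0,0,0,0],
    [1,0,0,0,0],
    [1,0,0,0,0],
    [1,0,0,0,0],
  ],
)

```text
time: 32.75
tool_pos: [0.6599, -0.1244, 0.0434]
ee_rot: [-2.369, 1.571, 2.291]
wrist_force: [0.2, -0.9, -0.6]
width: 0.0255
```

Request:
carry_out(
  targets=[
    [1,0,0,0,0],
    [1,0,0,0,0],
    [1,0,0,0,0],
    [1,0,0,0,0],
    [1,0,0,0,0],
  ],
)

```text
time: 33.25
tool_pos: [0.6599, -0.1244, 0.0434]
ee_rot: [-2.452, 1.571, 2.209]
wrist_force: [0.1, 0.6, -0.5]
width: 0.0178
```

```bash
python3 - <<'E'
from h import *
print(R()[1])
E
```

```text
[ 0.65987533 -0.12441181  0.04342276]
```

Gripped at 17.8 mm. Lifting, realigning to the chest, and stopping short of the ring to look.

Request:
carry_out(
  targets=[
    [1,-2,0,0,0],
    [1,-3,0,0,0],
    [1,-4,0,0,0],
    [1,-4,0,0,0],
    [1,-4,0,0,0],
    [1,-4,0,0,0],
    [1,-4,0,0,0],
    [1,-1.8,0,0,0],
    [1,0,0,0,-4.5],
    [1,0,0,0,-4.5],
    [1,0,-1.37,-3.94,0],
    [1,0,-1.37,-3.94,0],
    [1,0,-1.37,-3.94,0],
    [1,0,-1.37,-3.94,0],
    [1,0,-1.37,-3.94,0],
    [1,0,-1.37,-3.94,0],
    [1,0,-1.37,-3.94,0],
    [1,0,0,0,0],
    [1,0,0,0,0],
  ],
)

```text
time: 35.15
tool_pos: [0.5353, 0.1403, 0.3116]
ee_rot: [0.62, 1.57, -0.843]
wrist_force: [-0.2, -0.5, -0.9]
width: 0.0177
```

```bash
python3 - <<'E'
from h import *
o=robot.get_obs(); print(R(),o['width'],o['time'])
for n in('wrist','scene','top'): snap(n,n+'7')
r,t=R(); hook=t+r@np.array([-.0186,.024,-.101]); print('hook',hook)
for n in('wrist','scene','top'):
  s=load(n+'7'); print(n,proj(s,[hook,[.587,.2955,.330]]).round(1).tolist())
a=cv2.imread('pics/scene7.png')[95:220,265:415]; b=cv2.imread('pics/top7.png')[90:250,85:285]; c=cv2.imread('pics/wrist7.png')
A=cv2.resize(a,(400,333),interpolation=3);B=cv2.resize(b,(400,320),interpolation=3)
A=cv2.copyMakeBorder(A,0,267,0,0,0);C=cv2.resize(c,(400,267)[:2] if 0 else (400,280));B=cv2.copyMakeBorder(np.vstack([B,C]),0,0,0,0,0)
cv2.imwrite('pics/m7.png',np.hstack([A,B]))
E
```

```text
(array([[ 4.55150986e-04,  9.94275192e-01,  1.06848655e-01],
       [-5.11195383e-04,  1.06848883e-01, -9.94275140e-01],
       [-9.99999766e-01,  3.97924771e-04,  5.56901263e-04]]), array([0.53525572, 0.14034562, 0.31155124])) 0.01774493703837238 35.15
hook [0.54953288 0.24157233 0.32963563]
wrist [[303.3, 75.0], [391.9, -27.3]]
scene [[356.7, 137.7], [377.7, 148.0]]
top [[137.2, 180.7], [113.1, 163.7]]
```

View pics/m7.png

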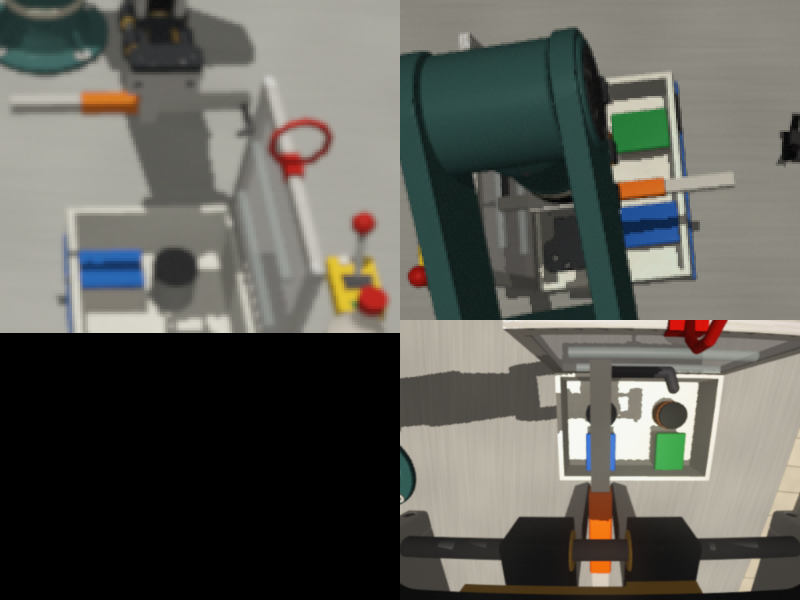

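The pin is seen at scene pixel (357,138) and the ring at (378,148), both matching my estimates. I'll advance 54 mm, then slide the pin in along chest x.

Request:
carry_out(
  targets=[
    [1,0,0,-2,0],
    [1,0,0,-2,0],
    [1,0,0,-1.3,0],
    [1,0,0,0,0],
    [1,0,1,0,0],
    [1,0,1,0,0],
    [1,0,1,0,0],
    [1,0,1.2,0,0],
    [1,0,0,0,0],
    [1,0,0,0,0],
  ],
)

```text
time: 36.3
tool_pos: [0.5722, 0.1965, 0.3109]
ee_rot: [-1.473, 1.57, -2.94]
wrist_force: [0.8, 0.3, -0.9]
width: 0.0176
```

```bash
python3 - <<'E'
from h import *
o=robot.get_obs(); print(o['width'],o['time'],o['wrist_force'])
snap('scene','scene8')
r,t=R(); hook=t+r@np.array([-.0186,.024,-.101]); d=hook-[.587,.2955,.330]; print('tcp',t,'hook-ring',d, r.T@d)
s=load('scene8'); print(proj(s,[hook,[.587,.2955,.330]]).round(1).tolist())
a=cv2.imread('pics/scene8.png')[105:205,300:440]
cv2.imwrite('pics/m8.png',cv2.resize(a,(784,560),interpolation=3))
E
```

```text
0.017636069388173935 36.3 [ 0.8093663   0.33421753 -0.87091281]
tcp [0.57188489 0.19656892 0.31119894] hook-ring [-0.00178515  0.00402694 -0.00022909] [ 0.00022983 -0.00135442 -0.00419144]
[[379.2, 147.7], [377.7, 148.0]]
```

View pics/m8.png

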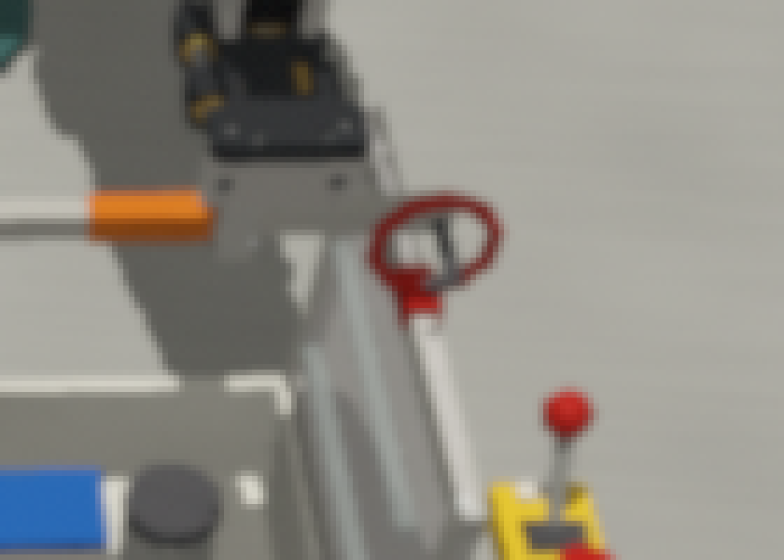

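The pin is through the ring, with the bent tip visible beyond it at (440,285). Now I'll compute the arc for the pin: radius 0.24 about the hinge.

```bash
python3 - <<'E'
import numpy as np
ph=np.r_[1.657,1.627,1.58,np.arange(1.51,-.2,-.07)]
y=-.24*np.cos(ph);z=.24*np.sin(ph)
for i in range(1,len(ph)): print(round(ph[i],2),round(-(z[i]-z[i-1])*100,2),round(-(y[i]-y[i-1])*100,2))
E
```

```text
1.63 -0.05 0.72
1.58 -0.04 1.13
1.51 0.04 1.68
1.44 0.16 1.67
1.37 0.28 1.66
1.3 0.39 1.63
1.23 0.51 1.6
1.16 0.62 1.56
1.09 0.72 1.52
1.02 0.83 1.46
0.95 0.93 1.4
0.88 1.02 1.33
0.81 1.11 1.26
0.74 1.2 1.18
0.67 1.28 1.09
0.6 1.35 1.0
0.53 1.42 0.9
0.46 1.48 0.8
0.39 1.53 0.69
0.32 1.57 0.58
0.25 1.61 0.47
0.18 1.64 0.36
0.11 1.66 0.24
0.04 1.67 0.13
-0.03 1.68 0.01
-0.1 1.68 -0.11
-0.17 1.66 -0.23
```

Request:
carry_out(
  targets=[
    [1,-0.05,0,0.7,0],
    [1,-0.05,0,1.1,0],
    [1,0.05,0,1.7,0],
    [1,0.15,0,1.7,0],
    [1,0.3,0,1.65,0],
    [1,0.4,0,1.65,0],
    [1,0.5,0,1.6,0],
    [1,0.6,0,1.55,0],
    [1,0.7,0,1.5,0],
    [1,0.85,0,1.45,0],
    [1,0.95,0,1.4,0],
    [1,1.0,0,1.35,0],
    [1,1.1,0,1.25,0],
    [1,0,0,0,0],
  ],
)

```text
time: 37.75
tool_pos: [0.5907, 0.0098, 0.2437]
ee_rot: [-1.428, 1.567, -2.896]
wrist_force: [0.1, -0.1, -1.4]
width: 0.0177
```

```bash
python3 - <<'E'
from h import *
o=robot.get_obs(); print(o['width'],o['time'],o['wrist_force'],o['wrist_torque'])
snap('scene','scene9')
r,t=R(); hook=t+r@np.array([-.0186,.024,-.101]); print(t)
c=np.load('chest.npy'); a=.1057; v=hook[:2]-[.599,.1765]; ye=-v[0]*np.sin(a)+v[1]*np.cos(a); print('hook chest x,y,z',v[0]*np.cos(a)+v[1]*np.sin(a),ye,hook[2],'phi',np.arctan2(hook[2]-.092,.103-ye),np.hypot(hook[2]-.092,.103-ye))
s=load('scene9'); print(proj(s,[hook]).round(1).tolist())
a=cv2.imread('pics/scene9.png')[105:265,250:440]
cv2.imwrite('pics/m9.png',cv2.resize(a,(712,600),interpolation=3))
E
```

```text
0.01772957365782555 37.75 [ 0.05655303 -0.0558251  -1.43019297] [-0.01541688  0.09201784  0.03944068]
[0.59094437 0.01070286 0.24492554]
hook chest x,y,z -0.0012222947689958883 -0.06307463306778537 0.26344746355871973 phi 0.8013152745836505 0.23869439982814444
[[307.9, 166.1]]
```

View pics/m9.png

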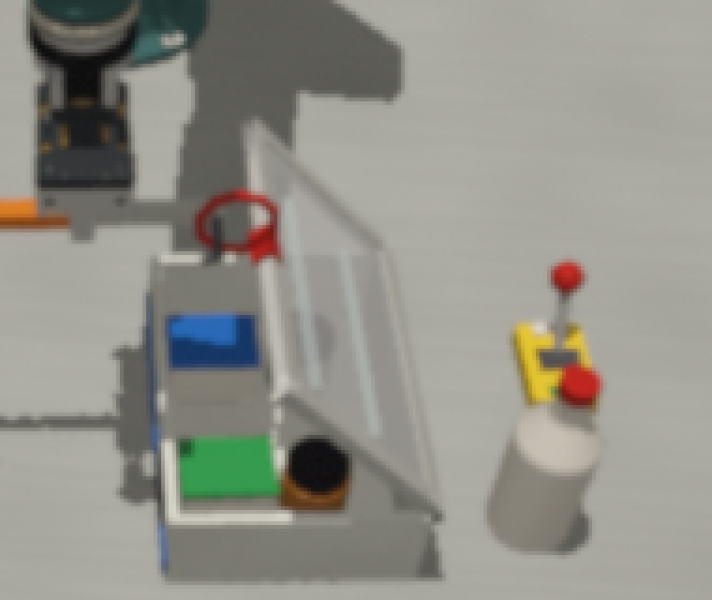

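The hatch is following at about 0.9 rad, with the ring on the pin and the pole level. I'll continue down.

Request:
carry_out(
  targets=[
    [1,1.2,0,1.2,0],
    [1,1.3,0,1.1,0],
    [1,1.35,0,1.0,0],
    [1,1.4,0,0.9,0],
    [1,1.5,0,0.8,0],
    [1,1.5,0,0.7,0],
    [1,1.55,0,0.6,0],
    [1,1.6,0,0.45,0],
    [1,1.6,0,0.35,0],
    [1,1.65,0,0.25,0],
    [1,1.65,0,0.1,0],
    [1,0,0,0,0],
  ],
)

```text
time: 39.0
tool_pos: [0.5968, -0.0623, 0.0794]
ee_rot: [-1.789, 1.564, 3.028]
wrist_force: [-0.8, -1.4, -1.1]
width: 0.0181
```

```bash
python3 - <<'E'
from h import *
o=robot.get_obs(); print(o['width'],o['time'],o['wrist_force'],o['wrist_torque'])
snap('scene','scene10')
r,t=R(); hook=t+r@np.array([-.0186,.024,-.101]); print(t,hook)
a=.1057
s=load('scene10')
def C(x,y,z): return np.array([.599+x*np.cos(a)-y*np.sin(a),.1765+x*np.sin(a)+y*np.cos(a),z])
print('hook',proj(s,[hook]).round(1).tolist())
for th in (0,.05,.1,.15,.2):
  print(th,proj(s,[C(x,.103-q*np.cos(th)-n*np.sin(th),.092+q*np.sin(th)+n*np.cos(th)) for x,q,n in [(0,.239,0),(.143,.206,.004),(-.143,.206,.004)]]).round(1).tolist())
im=cv2.imread('pics/scene10.png')[130:265,240:400]
cv2.imwrite('pics/m10.png',cv2.resize(im,(704,594),interpolation=3))
E
```

```text
0.01805858100580787 39.0 [-0.81134745 -1.42383634 -1.13858947] [-0.00569099  0.03256673 -0.01903771]
[ 0.59777674 -0.06233687  0.08123901] [0.61113315 0.04061619 0.09981943]
hook [[280.8, 203.0]]
0 [[280.9, 205.2], [294.1, 242.5], [289.2, 171.0]]
0.05 [[281.1, 202.7], [294.3, 240.5], [289.3, 168.9]]
0.1 [[281.4, 200.3], [294.7, 238.5], [289.6, 166.7]]
0.15 [[282.0, 197.8], [295.2, 236.4], [290.0, 164.5]]
0.2 [[282.7, 195.3], [295.9, 234.4], [290.6, 162.3]]
```

View pics/m10.png

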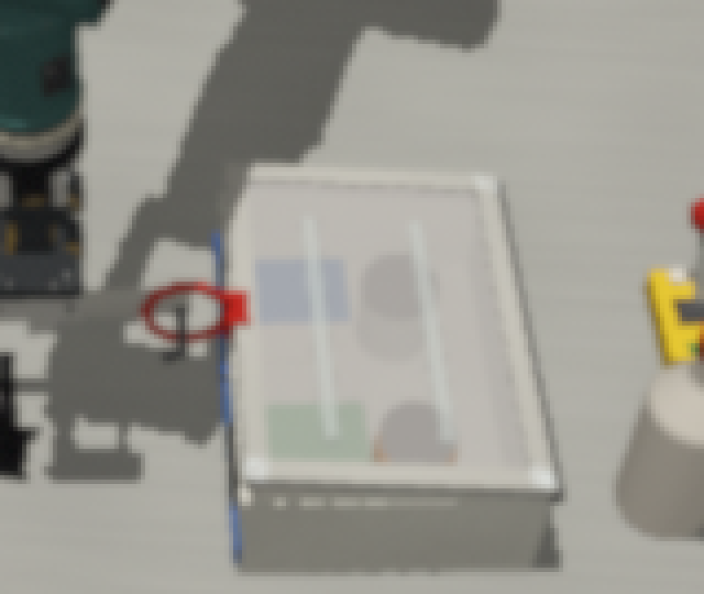

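The hatch is nearly shut with the ring still on the pin at (183,310). Easing the last part.

Request:
carry_out(
  targets=[
    [1,1.2,0,0,0],
    [1,1.0,0,0,0],
    [1,0.6,0,0,0],
    [1,0,0,0,0],
    [1,0,0,0,0],
  ],
)

```text
time: 39.55
tool_pos: [0.5991, -0.0622, 0.0555]
ee_rot: [-1.471, 1.571, -2.937]
wrist_force: [-0.4, -0.4, -1.1]
width: 0.0174
```

```bash
python3 - <<'E'
from h import *
o=robot.get_obs(); print(o['width'],o['time'],o['wrist_force'],o['wrist_torque'])
r,t=R(); hook=t+r@np.array([-.0186,.024,-.101]); print(t,hook)
snap('scene','scene11')
im=cv2.imread('pics/scene11.png')[130:265,240:400]
a=cv2.imread('pics/scene10.png')[130:265,240:400]
d=np.hstack([cv2.resize(x[20:,:100],(400,460),interpolation=3) for x in (a,im)])
cv2.imwrite('pics/m11.png',d)
E
```

```text
0.01738321591859165 39.55 [-0.3576798  -0.37170708 -1.11269427] [-0.07268841  0.07001644  0.00653334]
[ 0.59907645 -0.06215917  0.05547284] [0.61232453 0.04080569 0.07406549]
```

View pics/m11.png

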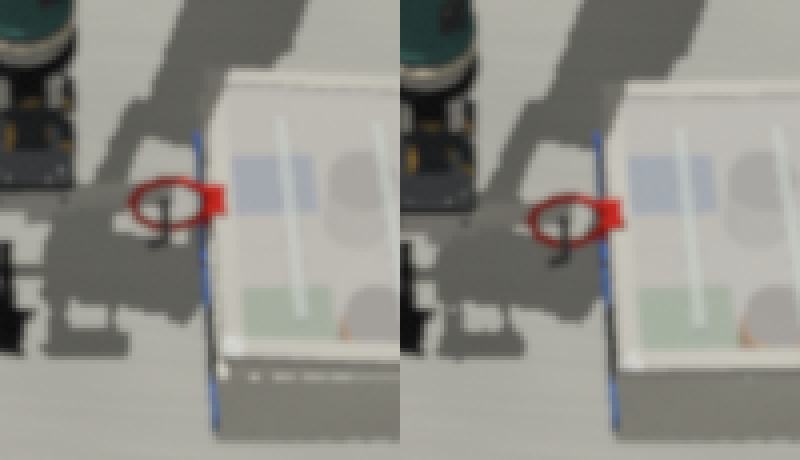

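The front gap is essentially closed. I'll press gently for contact.

Request:
carry_out(
  targets=[
    [1,0.3,0,0,0],
    [1,0.2,0,0,0],
    [1,0,0,0,0],
    [1,0,0,0,0],
  ],
)

```text
time: 40.0
tool_pos: [0.5995, -0.0622, 0.0509]
ee_rot: [1.401, 1.57, -0.065]
wrist_force: [0.4, -0.9, 1.7]
width: 0.018
```

Request:
carry_out(
  targets=[
    [1,0.3,0,0,0],
    [1,0.2,0,0,0],
    [1,0,0,0,0],
    [1,0,0,0,0],
  ],
)

```text
time: 40.4
tool_pos: [0.5992, -0.0621, 0.0453]
ee_rot: [-2.976, 1.571, 1.841]
wrist_force: [0.9, -0.6, 0.5]
width: 0.0176
```

```bash
python3 - <<'E'
from h import *
o=robot.get_obs(); print(o['width'],o['time'],o['wrist_force'],o['wrist_torque'])
r,t=R(); hook=t+r@np.array([-.0186,.024,-.101]); print(t,hook)
E
```

```text
0.01759821206707303 40.4 [ 0.92026741 -0.59139887  0.54892964] [ 0.08680963 -0.05329524 -0.1003535 ]
[ 0.59915175 -0.06214122  0.04526863] [0.61242302 0.04081732 0.06387971]
```

The force shifted by about +3 N, so the hatch is on its seat. Now I'll back the pin to mid-ring and look from the side.

Request:
carry_out(
  targets=[
    [1,-0.8,0,0,0],
    [1,-0.8,0,-0.4,0],
    [1,-0.4,0,0,0],
    [1,0,0,0,0],
    [1,0,0,0,0],
  ],
)

```text
time: 40.9
tool_pos: [0.5987, -0.0581, 0.0656]
ee_rot: [1.23, 1.571, -0.235]
wrist_force: [-0.1, -0.4, -1.3]
width: 0.0178
```

```bash
python3 - <<'E'
from h import *
o=robot.get_obs(); print(o['time'],o['wrist_force'])
r,t=R(); hook=t+r@np.array([-.0186,.024,-.101]); print(t,hook)
s=snap('scene','scene12'); w=snap('wrist','w12'); a=.1057
def C(x,y,z): return np.array([.599+x*np.cos(a)-y*np.sin(a),.1765+x*np.sin(a)+y*np.cos(a),z])
ox,oy,f=255,150,5
for th in (0,.05,.1):
  print(th,((proj(s,[C(x,.103-q*np.cos(th)-n*np.sin(th),.092+q*np.sin(th)+n*np.cos(th)) for x,q,n in [(0,.239,0),(.143,.206,.004),(-.143,.206,.004)]])-[ox,oy])*f).round(1).tolist())
print('hook',(proj(s,[hook])-[ox,oy])*f, 'w',proj(w,[hook,C(0,-.136,.092)]))
A=cv2.resize(cv2.imread('pics/scene12.png')[oy:oy+110,ox:ox+60],None,fx=f,fy=f,interpolation=3)
B=cv2.resize(cv2.imread('pics/w12.png')[:,100:460],(500,550),interpolation=3)
cv2.imwrite('pics/m12.png',np.hstack([A,B]))
E
```

```text
40.9 [-0.13123591 -0.43324895 -1.28384004]
[ 0.59872297 -0.05808457  0.06563048] [0.61195863 0.044881   0.08422804]
0 [[129.5, 275.8], [195.7, 462.4], [170.9, 105.0]]
0.05 [[130.3, 263.7], [196.6, 452.4], [171.5, 94.3]]
0.1 [[132.1, 251.5], [198.3, 442.3], [172.9, 83.5]]
hook [[135.13855882 282.22705098]] w [[302.06601756  70.99771832]
 [306.16796249  76.6645224 ]]
```

View pics/m12.png

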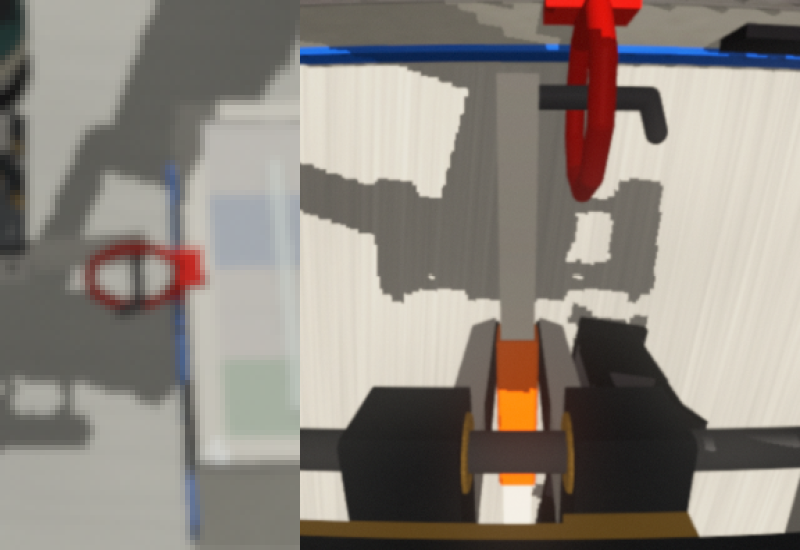

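The ring is at (132,277) and the rim corner at (203,460), both matching the predictions for 0 rad, and the pin is free in mid-ring. I'll withdraw it sideways, then lift.

Request:
carry_out(
  targets=[
    [1,0,-1,0,0],
    [1,0,-1,0,0],
    [1,0,-1,0,0],
    [1,0,-1,0,0],
    [1,0,-1,0,0],
    [1,0,-1,0,0],
    [1,0,0,0,0],
    [1,0,0,0,0],
  ],
)

```text
time: 41.8
tool_pos: [0.5391, -0.0645, 0.0658]
ee_rot: [1.468, 1.57, 0.003]
wrist_force: [-0.3, -0.3, -1.5]
width: 0.0174
```

Request:
carry_out(
  targets=[
    [1,-2,0,0,0],
    [1,-4,0,0,0],
    [1,-4,0,0,0],
    [1,-4,0,0,0],
    [1,0,0,4,0],
    [1,0,0,2,0],
    [1,0,0,0,4.5],
    [1,0,0,0,4.5],
    [1,0,0,0,0],
    [1,0,0,0,0],
  ],
)

```text
time: 42.8
tool_pos: [0.5456, -0.1241, 0.2054]
ee_rot: [2.225, 1.571, 0.604]
wrist_force: [-0.3, -0.3, -1.5]
width: 0.018
```

```bash
python3 - <<'E'
from h import *
o=robot.get_obs(); print(o['time'],o['wrist_force'],o['width'])
print(R(),rel([.6599,-.1244,.15]))
r,t=R(); s=snap('scene','scene13')
P=[t+r@np.array(v) for v in [(-.0186,.0,-.108),(-.0186,.0,.142)]]
a=.1057
C=lambda x,y,z: np.array([.599+x*np.cos(a)-y*np.sin(a),.1765+x*np.sin(a)+y*np.cos(a),z])
ox,oy,f=170,120,4
print('pole ends',((proj(s,P)-[ox,oy])*f).round(0).tolist())
A=cv2.resize(cv2.imread('pics/scene13.png')[oy:oy+150,ox:ox+190],None,fx=f,fy=f,interpolation=3)
cv2.imwrite('pics/m13.png',A)
E
```

```text
42.8 [-0.26758521 -0.31600993 -1.46279062] 0.017980015799601602
(array([[ 1.42959882e-04,  9.98745133e-01, -5.00813259e-02],
       [ 9.86651390e-05, -5.00813402e-02, -9.98745137e-01],
       [-9.99999985e-01,  1.37839206e-04, -1.05700950e-04]]), array([ 0.54564637, -0.12412788,  0.20539419])) [ 5.54 11.41 -0.54]
pole ends [[376.0, 160.0], [51.0, 130.0]]
```

View pics/m13.png

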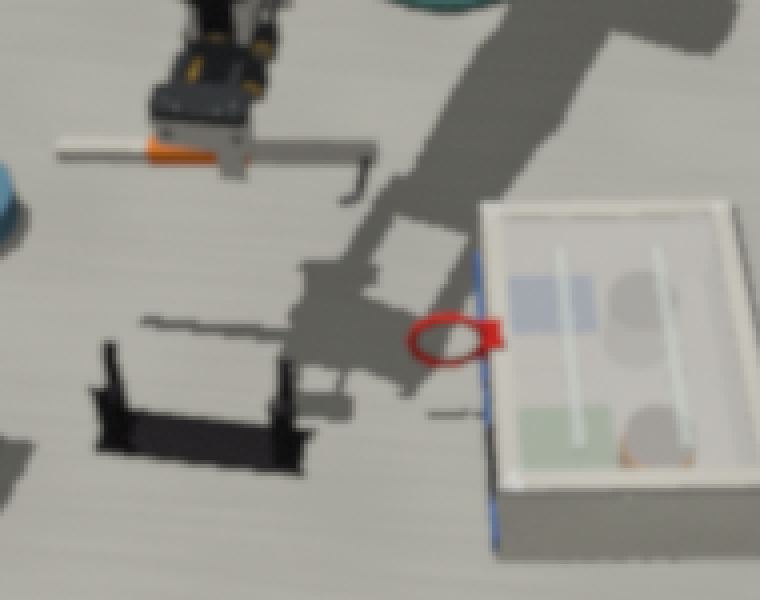

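The hatch is shut. The pole sits about 0.12 rad nose-up in the grip: its tail is at (57,147) against (51,130) predicted. It will level itself in the forks. Moving over the rest, then down slowly.

Request:
carry_out(
  targets=[
    [1,0,3.8,-0.2,0],
    [1,0,3.8,-0.2,0],
    [1,0,3.8,-0.1,0],
    [1,0,0,0,0],
    [1,4,0,0,0],
    [1,4,0,0,0],
    [1,0,0,0,0],
    [1,0,0,0,0],
  ],
)

```text
time: 43.65
tool_pos: [0.6587, -0.1248, 0.1253]
ee_rot: [-1.826, 1.569, 2.835]
wrist_force: [0.5, 0.6, -0.9]
width: 0.0177
```

```bash
python3 - <<'E'
from h import *
print(R()[1],rel([.6599,-.1244,.0434]),robot.get_obs()['wrist_force'])
E
```

```text
[ 0.65866742 -0.12479258  0.12531103] [ 8.19  0.14 -0.04] [ 0.47613354  0.56026684 -0.94401791]
```

Request:
carry_out(
  targets=[
    [1,2,0.1,0,0],
    [1,2,0,0,0],
    [1,1.5,0,0,0],
    [1,0.8,0,0,0],
    [1,0,0,0,0],
    [1,0,0,0,0],
  ],
)

```text
time: 44.25
tool_pos: [0.6612, -0.1253, 0.0639]
ee_rot: [1.401, 1.569, -0.221]
wrist_force: [0.6, 0.2, -2.6]
width: 0.0175
```

Request:
carry_out(
  targets=[
    [1,0.4,0,0,0],
    [1,0.4,0,0,0],
    [1,0.4,0,0,0],
    [1,0.4,0,0,0],
    [1,0.2,0,0,0],
    [1,0,0,0,0],
    [1,0,0,0,0],
  ],
)

```text
time: 44.95
tool_pos: [0.6607, -0.1251, 0.0446]
ee_rot: [1.47, 1.57, -0.152]
wrist_force: [-0.0, -0.6, 0.7]
width: 0.0176
```

```bash
python3 - <<'E'
from h import *
o=robot.get_obs();print(R()[1],o['wrist_force'],o['wrist_torque'])
s=snap('wrist','w14'); c=s['image'].astype(int)
# orange grip + pole edges, and compare with pose predicted at rest
m=(c[...,0]>180)&(c[...,1]>60)&(c[...,1]<150)&(c[...,2]<60); m[250:]=0
v,u=np.nonzero(m); print('orange bbox',u.min(),u.max(),v.min(),v.max())
print(proj(s,[[.659,-.153+.04,.071],[.666,-.018,.069]]))
b=c[100:300:8,240:330].sum(2)
E
```

```text
[ 0.66065006 -0.12510392  0.04457646] [-0.00869536 -0.57908083  0.7393392 ] [0.01219802 0.0061013  0.08057134]Traceback (most recent call last):
  File "<stdin>", line 6, in <module>
    return umr_minimum(a, axis, None, out, keepdims, initial, where)
ValueError: zero-size array to reduction operation minimum which has no identity
```

Contact with the forks is felt, about +2 N. Releasing and rising.

Request:
carry_out(
  targets=[
    [0.3,0,0,0,0],
    [0.3,0,0,0,0],
    [0.3,0,0,0,0],
    [0.3,0,0,0,0],
    [0.3,0,0,0,0],
    [0.3,0,0,0,0],
    [0.3,0,0,0,0],
    [0.3,0,0,0,0],
    [0.3,-2,0,0,0],
    [0.3,-4,0,0,0],
    [0.3,-5,0,0,0],
    [0.3,-5,0,0,0],
    [0.3,-5,0,0,0],
    [0.3,-5,0,0,0],
    [0.3,0,-5,0,0],
    [0.3,0,-5,0,0],
    [0.3,0,-5,0,0],
    [0.3,0,0,0,0],
    [0.3,0,0,0,0],
  ],
)

```text
time: 46.9
tool_pos: [0.51, -0.1173, 0.3052]
ee_rot: [1.409, 1.569, -0.214]
wrist_force: [1.1, 0.3, -0.0]
width: 0.0658
```

```bash
cat > pc.py <<'E'
from h import *
from scipy import ndimage
def ends(s,lo,box=None):
    h=cv2.cvtColor(s['image'],cv2.COLOR_RGB2HSV); m=(h[...,0]>=8)&(h[...,0]<=18)&(h[...,1]>150)&(h[...,2]>90)
    l,n=ndimage.label(m); 
    for i in range(1,n+1):
        v,u=np.nonzero(l==i)
        if len(u)>25: print('  orange',len(u),u.mean().round(1),v.mean().round(1),'bbox',u.min(),u.max(),v.min(),v.max(), 'dir',np.degrees(np.arctan2(*np.linalg.eigh(np.cov(np.c_[u,v].T))[1][::-1,1])).round(1), atz(s,u.mean(),v.mean(),.068).round(3))
E
python3 - <<'E'
from pc import *
o=robot.get_obs();print(R()[1],o['width'])
for n,f in(('wrist','w15'),('scene','s15'),('top','t15')):
    print(n); ends(snap(n,f),0)
for f in('scene0','top0'): print(f); ends(load(f),0)
E
```

```text
[ 0.50998905 -0.11725213  0.30521994] 0.0658001170572407
wrist
  orange 711 354.6 187.2 bbox 346 363 162 213 dir 95.1 [ 0.658 -0.152  0.068]
scene
  orange 150 217.6 219.3 bbox 206 229 215 223 dir -174.2 [ 0.667 -0.153  0.068]
top
scene0
  orange 27 214.0 203.9 bbox 209 220 202 205 dir -179.6 [ 0.607 -0.175  0.068]
  orange 141 217.7 218.8 bbox 206 229 215 222 dir -173.9 [ 0.665 -0.153  0.068]
top0
  orange 175 307.2 158.8 bbox 293 321 156 162 dir -177.8 [ 0.658 -0.154  0.068]
```

The pole is back exactly where it began in the scene camera: (217.6,219.3) against (217.7,218.8). Now the isolator. I'll go behind the knob at height with the fingers shut.

Request:
carry_out(
  targets=[
    [1,0,-1.06,-4.15,0],
    [1,0,-1.06,-4.15,0],
    [1,0,-1.06,-4.15,0],
    [1,0,-1.06,-4.15,0],
    [1,0,-1.06,-4.15,0],
    [1,0,-1.06,-4.15,0],
    [1,0,-1.06,-4.15,0],
    [1,0,-1.06,-4.15,0],
    [1,0,-1.06,-4.15,0],
    [1,0,-1.06,-4.15,0],
    [1,0,-1.06,-4.15,0],
    [1,0,-1.06,-4.15,0],
    [1,0,0,-4.15,0],
    [1,0,0,0,0],
    [1,0,0,0,0],
  ],
)

```text
time: 48.55
tool_pos: [0.4121, 0.4294, 0.3028]
ee_rot: [-0.644, 1.568, -2.265]
wrist_force: [0.3, -0.2, -0.3]
width: 0.0004
```

```bash
cat >> pc.py <<'E'
def reds(s,z=.09):
    h=cv2.cvtColor(s['image'],cv2.COLOR_RGB2HSV); m=((h[...,0]<=4)|(h[...,0]>=175))&(h[...,1]>150)&(h[...,2]>90)
    l,n=ndimage.label(m)
    for i in range(1,n+1):
        v,u=np.nonzero(l==i)
        if len(u)>25: print('  red',len(u),u.mean().round(1),v.mean().round(1),'bbox',u.min(),u.max(),v.min(),v.max(),atz(s,u.mean(),v.mean(),z).round(3))
E
python3 - <<'E'
from pc import *
o=robot.get_obs();print(R()[1],o['width'],rel([.412,.428,.07]))
t=load('top0');k=1/1.5625
print([atz(t,u*k,v*k,.025).round(3) for u,v in[(148,316),(180,312),(182,360),(148,364)]])
for n,f in(('wrist','w16'),('scene','s16')):
    print(n); reds(snap(n,f))
print('scene15');reds(load('s15')); print('scene0');reds(load('scene0'))
E
```

```text
[0.41206372 0.42944603 0.30284994] 0.0003872778444974524 [23.29  0.04  0.1 ]
[array([0.544, 0.46 , 0.025]), array([0.551, 0.4  , 0.025]), array([0.462, 0.391, 0.025]), array([0.455, 0.454, 0.025])]
wrist
  red 291 294.6 172.8 bbox 285 304 163 182 [0.465 0.426 0.09 ]
  red 570 481.0 212.4 bbox 467 495 199 225 [0.746 0.352 0.09 ]
  red 134 380.6 370.7 bbox 372 389 366 375 [0.616 0.059 0.09 ]
scene
  red 3982 135.0 66.3 bbox 88 179 40 94 [-0.116 -0.65   0.09 ]
  red 81 502.5 117.4 bbox 494 511 101 133 [0.116 0.846 0.09 ]
  red 49 400.9 178.4 bbox 397 405 175 182 [0.465 0.428 0.09 ]
  red 37 291.8 203.3 bbox 289 294 200 208 [0.601 0.075 0.09 ]
  red 82 404.3 207.4 bbox 400 409 202 212 [0.589 0.424 0.09 ]
  red 65 142.5 206.9 bbox 138 147 203 211 [ 0.655 -0.391  0.09 ]
scene15
  red 3988 135.1 66.3 bbox 88 179 40 94 [-0.116 -0.65   0.09 ]
  red 80 502.4 117.5 bbox 494 511 101 133 [0.117 0.845 0.09 ]
  red 40 400.9 178.4 bbox 398 404 175 182 [0.465 0.428 0.09 ]
  red 79 285.6 201.7 bbox 272 294 198 208 [0.596 0.055 0.09 ]
  red 81 404.1 207.4 bbox 400 409 202 212 [0.589 0.424 0.09 ]
  red 66 142.7 206.9 bbox 138 147 203 211 [ 0.655 -0.391  0.09 ]
scene0
  red 3980 135.0 66.2 bbox 88 179 40 94 [-0.116 -0.65   0.09 ]
  red 81 502.5 117.4 bbox 494 511 101 133 [0.116 0.846 0.09 ]
  red 59 373.6 155.9 bbox 368 379 153 160 [0.366 0.347 0.09 ]
  red 39 400.8 178.5 bbox 398 404 175 182 [0.466 0.428 0.09 ]
  red 82 404.2 207.5 bbox 400 409 202 212 [0.589 0.424 0.09 ]
  red 65 142.5 206.9 bbox 138 147 203 211 [ 0.655 -0.391  0.09 ]
```

The knob is unmoved at (0.465,0.427), and the ring's pixels confirm the hatch is still shut. Lowering behind the knob and pushing along +x.

Request:
carry_out(
  targets=[
    [1,4,0,0,0],
    [1,4,0,0,0],
    [1,4,0,0,0],
    [1,4,0,0,0],
    [1,4,0,0,0],
    [1,3.3,0,0,0],
    [1,0,0,0,0],
    [1,0,1.1,-0.1,0],
    [1,0,1.1,-0.1,0],
    [1,0,1.1,-0.1,0],
    [1,0,1.1,-0.1,0],
    [1,0,1.1,-0.1,0],
    [1,0,1.1,-0.1,0],
    [1,0,1.1,-0.1,0],
    [1,0,1.1,-0.1,0],
    [1,0,1.1,-0.1,0],
    [1,0,0,0,0],
    [1,0,0,0,0],
    [1,0,0,0,0],
  ],
)

```text
time: 50.55
tool_pos: [0.5107, 0.4319, 0.0715]
ee_rot: [-1.236, 1.571, -2.859]
wrist_force: [-0.1, -0.3, 0.4]
width: 0.0005
```

```bash
python3 - <<'E'
from pc import *
o=robot.get_obs();print(R()[1],o['wrist_force'])
reds(snap('scene','s17')); reds(snap('wrist','w17'))
a=np.radians(5); print(proj(load('s17'),[[.503+.038*np.cos(a),.4265+.038*np.sin(a),.092]]))
E
```

```text
[0.51066112 0.43189399 0.07146571] [-0.14132604 -0.30579827  0.35973549]
  red 3996 135.1 66.3 bbox 88 179 40 94 [-0.116 -0.649  0.09 ]
  red 80 502.4 117.5 bbox 494 511 101 133 [0.117 0.845 0.09 ]
  red 145 404.9 203.3 bbox 400 410 193 212 [0.572 0.428 0.09 ]
  red 37 291.8 203.3 bbox 289 294 200 208 [0.601 0.075 0.09 ]
  red 67 142.6 206.9 bbox 138 147 203 211 [ 0.655 -0.391  0.09 ]
  red 1687 308.3 244.6 bbox 284 331 221 267 [0.543 0.431 0.09 ]
[[404.43991779 195.45319493]]
```

The knob is now at (0.543,0.431), which is the full on position. Backing off and rising clear.

Request:
carry_out(
  targets=[
    [1,0,-2,0,0],
    [1,0,-2,0,0],
    [1,-4,0,0,0],
    [1,-4,0,0,0],
    [1,-4,0,0,0],
    [1,-4,0,0,0],
    [1,-4,0,0,0],
    [1,0,-3,0,0],
    [1,0,-3,0,0],
    [1,0,-3,-3,0],
    [1,0,-3,-3,0],
    [1,0,0,0,0],
    [1,0,0,0,0],
    [1,0,0,0,0],
  ],
)

```text
time: 52.05
tool_pos: [0.3548, 0.4995, 0.2716]
ee_rot: [1.099, 1.57, -0.524]
wrist_force: [0.5, -0.3, 0.9]
width: 0.0007
```

```bash
python3 - <<'E'
from pc import *
o=robot.get_obs();print(R()[1],o['wrist_force'],o['time'])
s=snap('scene','s18');t=snap('top','t18')
print('s');ends(s,0);reds(s); print('t');ends(t,0);reds(t); print('t0');ends(load('top0'),0);reds(load('top0'))
d=np.abs(s['image'].astype(int)-load('scene0')['image']).sum(2); 
for n,b in {'pole':(180,210,265,250),'tin':(115,190,172,248),'plates':(140,155,178,187),'spray':(378,200,412,255)}.items():
    x=d[b[1]:b[3],b[0]:b[2]]; print(n,'changed px',(x>90).sum(),'of',x.size)
d=np.abs(t['image'].astype(int)-load('top0')['image']).sum(2)
for n,b in {'pole':(255,138,350,175),'tin':(352,115,420,168),'plates':(378,215,425,260)}.items():
    x=d[b[1]:b[3],b[0]:b[2]]; print('top',n,(x>90).sum(),'of',x.size)
# hatch angle from top-view ring & blobs of items under the clear hatch
h=cv2.cvtColor(t['image'],cv2.COLOR_RGB2HSV)
for n,lo,hi in(('blue',100,125),('green',50,80)):
    m=(h[...,0]>lo)&(h[...,0]<hi)&(h[...,1]>30); m[:,:140]=0;m[:,228:]=0; v,u=np.nonzero(m[120:240]); print(n,len(u),atz(t,u.mean(),v.mean()+120,.066).round(3) if len(u) else '')
E
```

```text
[0.35476078 0.49948882 0.27159101] [ 0.5244771  -0.294434    0.92224692] 52.05
s
  orange 150 217.6 219.3 bbox 206 229 215 223 dir -174.2 [ 0.667 -0.153  0.068]
  red 3976 134.9 66.3 bbox 88 179 40 94 [-0.116 -0.65   0.09 ]
  red 81 502.5 117.4 bbox 494 511 101 133 [0.116 0.846 0.09 ]
  red 43 406.0 196.4 bbox 403 409 193 200 [0.543 0.435 0.09 ]
  red 38 291.7 203.4 bbox 289 294 200 208 [0.602 0.075 0.09 ]
  red 83 404.1 207.4 bbox 400 409 202 212 [0.588 0.424 0.09 ]
  red 66 142.6 206.9 bbox 138 147 203 211 [ 0.655 -0.391  0.09 ]
t
  orange 176 307.2 158.5 bbox 294 321 155 162 dir -178.1 [ 0.659 -0.155  0.068]
  red 87 389.6 123.4 bbox 385 395 119 128 [ 0.752 -0.383  0.09 ]
  red 109 97.7 147.1 bbox 92 103 142 153 [0.691 0.434 0.09 ]
  red 101 229.1 172.9 bbox 221 246 169 179 [0.615 0.064 0.09 ]
  red 70 93.0 199.3 bbox 89 97 195 204 [0.543 0.437 0.09 ]
t0
  orange 175 307.2 158.8 bbox 293 321 156 162 dir -177.8 [ 0.658 -0.154  0.068]
  red 88 389.6 123.5 bbox 385 395 119 128 [ 0.752 -0.383  0.09 ]
  red 110 97.7 147.1 bbox 92 103 142 153 [0.691 0.434 0.09 ]
  red 101 113.4 161.5 bbox 100 126 159 165 [0.649 0.387 0.09 ]
  red 40 118.8 170.7 bbox 115 122 168 173 [0.623 0.37  0.09 ]
  red 75 93.6 227.6 bbox 89 98 223 232 [0.466 0.431 0.09 ]
pole changed px 42 of 3400
tin changed px 278 of 3306
plates changed px 26 of 1216
spray changed px 153 of 1870
top pole 16 of 3515
top tin 0 of 3604
top plates 0 of 2115
blue 50 [0.66  0.078 0.066]
green 0
```

```bash
python3 - <<'E'
from pc import *
a=load('s18')['image'].astype(int);b=load('scene13')['image'].astype(int)
d=np.abs(a-b).sum(2)[165:240,292:350]; print('chest changed',(d>90).sum(),'of',d.size)
o=robot.get_obs(); print(o['qvel'].round(3))
robot.close_job()
E
```

```text
chest changed 24 of 4350
[-0.004  0.001 -0.002  0.003  0.001  0.001]
the job is handed in; nothing more can be done
```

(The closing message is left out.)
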